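# Demagnetise the governor links

### The job

Load the demagnetiser: pull back the yellow safety catch, slide the clear guard fully open, lay every loose orange link flat in a pocket of its own with its big eye in the wide far end, then slide the guard fully shut and push the catch fully home. After that, feel gently with the fingers which way the black toggle deep in the switch box leans, and flip it to the green-dot side (on) only if it is off; do not switch it off at any time. Leave the flyweight, jar and spanner where they are.

Things in the scene. Friction and masses are not known exactly. Their poses are not given: they have to be found in the camera images.
- bay: blue demagnetiser bay, fixed to the bench, 136 mm (x) by 527 mm (y, from -142 to +385). Origin on the bench under the centre of its four pockets; x points away from the robot, y left along the row of pockets. Pocket floor 30 mm above the bench; front and back rails (beyond x = 54 mm either side), end wall, and the closed left part (y above 125 mm) where the open guard parks are 48 mm high.
- guard (a joint): clear sliding guard with orange rim (132 x 254 x 4 mm, top 57 mm above the bench) over the pockets: 0 m = fully shut, grows as it slides along the bay's +y, 0.250 m = fully open, at its stop. Friction about 2 N; stays where it is left. The catch's bolt blocks it when home.
- guard_handle (a point): centre of the guard's dark handle bar, 96 mm above the bench; moves with the guard. The bar runs along the bay's x, 100 mm long, 12 mm wide (bay's y), 14 mm high, on legs 40 mm either side of its centre; 33 mm free beneath it.
- catch (a joint): yellow safety catch at the guard's left front corner: 0 m = home (bolt in the guard's way), grows as it is pulled along the bay's -x (towards the robot), 0.040 m = fully back, at its stop. Pull it fully back to free the guard. Friction about 1.5 N; stays where left; cannot go home while the guard stands open.
- catch_tab (a point): grip point of the catch's upright yellow tab, 85 mm above the bench; moves with the catch. The tab is 24 mm long (bay's x), 12 mm wide (bay's y); top 96 mm, foot 60 mm above the bench.
- switchbox: black switch box, fixed: 80 (its x) x 156 (its y) x 75 mm high, origin centred on its underside, on the bench. It is an open well, 64 x 140 mm inside, floor 12 mm above the bench, with a black unlit toggle in its middle. ON is towards the box's +y (green dots on the rim), OFF towards -y (red dots). The toggle's position is not reported: find it by touch.
- toggle_hinge (a point): hinge of the toggle, 20 mm above the bench at the box's centre (does not move; axes as the box). The bat (10 mm thick) ends in a 16 mm rubber ball, its centre 46 mm from the hinge. It snaps to one of two stops: ball centre at the box's y = +22 mm (on) or -22 mm (off), ball top 68 mm above the bench. 1 to 2 N at the ball moves it over; pressing down on the leaning ball just holds it on its stop.
- flyweight: bystander: round steel flyweight, 52 mm across, 56 mm high, origin under its centre; leave alone
- screw_jar: bystander: glass jar with red cap, 56 mm across, 75 mm high, origin under its centre; leave alone
- spanner: bystander: steel spanner lying on the bench, origin under it; leave alone
- link1_mid (a point): centre, half-way up, of a loose flat orange governor link, 100 mm long, 12 mm thick, about 0.12 kg. Its x points along it to the big eye (34 mm across, centre at x = +33 mm); the small eye is 22 mm across, centre at x = -39 mm; the bar between is 18 mm wide. Same both sides up. Two to four links are present; an absent one reads None.
- pocket1 (a point): pocket 1 of 4, numbered from the right, 52 mm apart: place for a link's centre, 36 mm above the bench, 6 mm over the pocket floor. 108 mm long (bay's x); far end (+22 to +54 mm) 41 mm wide, takes the big eye; near end (-54 to -22 mm) only 29 mm wide. White dividers 9 mm high at both ends; the middle 44 mm is open for fingers.
- link2_mid (a point): centre, half-way up, of a loose flat orange governor link, 100 mm long, 12 mm thick, about 0.12 kg. Its x points along it to the big eye (34 mm across, centre at x = +33 mm); the small eye is 22 mm across, centre at x = -39 mm; the bar between is 18 mm wide. Same both sides up. Two to four links are present; an absent one reads None.
- pocket2 (a point): pocket 2 of 4, numbered from the right, 52 mm apart: place for a link's centre, 36 mm above the bench, 6 mm over the pocket floor. 108 mm long (bay's x); far end (+22 to +54 mm) 41 mm wide, takes the big eye; near end (-54 to -22 mm) only 29 mm wide. White dividers 9 mm high at both ends; the middle 44 mm is open for fingers.
- link3_mid (a point): centre, half-way up, of a loose flat orange governor link, 100 mm long, 12 mm thick, about 0.12 kg. Its x points along it to the big eye (34 mm across, centre at x = +33 mm); the small eye is 22 mm across, centre at x = -39 mm; the bar between is 18 mm wide. Same both sides up. Two to four links are present; an absent one reads None.
- pocket3 (a point): pocket 3 of 4, numbered from the right, 52 mm apart: place for a link's centre, 36 mm above the bench, 6 mm over the pocket floor. 108 mm long (bay's x); far end (+22 to +54 mm) 41 mm wide, takes the big eye; near end (-54 to -22 mm) only 29 mm wide. White dividers 9 mm high at both ends; the middle 44 mm is open for fingers.
- link4_mid (a point): centre, half-way up, of a loose flat orange governor link, 100 mm long, 12 mm thick, about 0.12 kg. Its x points along it to the big eye (34 mm across, centre at x = +33 mm); the small eye is 22 mm across, centre at x = -39 mm; the bar between is 18 mm wide. Same both sides up. Two to four links are present; an absent one reads None.
- pocket4 (a point): pocket 4 of 4, numbered from the right, 52 mm apart: place for a link's centre, 36 mm above the bench, 6 mm over the pocket floor. 108 mm long (bay's x); far end (+22 to +54 mm) 41 mm wide, takes the big eye; near end (-54 to -22 mm) only 29 mm wide. White dividers 9 mm high at both ends; the middle 44 mm is open for fingers.
Mind the look-alikes: they are no part of the job. Leave any blue or turquoise look-alike of the part that bears link4_mid alone.

How it is judged:
On the way, in this order (a step that is already met when the one before it is completed fails the run):
1. the catch is pulled back with the guard still shut (value of joint catch above 0.028 m and value of joint guard below 0.01 m), for 0.1 s.
2. the guard is slid fully open (value of joint guard above 0.238 m), for 0.1 s.
3. every link lies flat in a pocket, big eye in the wide end, let go (((distance between link1_mid and pocket1 below 0.008 m and angle between the x axis of link1_mid and the x axis of bay, either way round below 0.2 rad and x of link1_c1 in the frame of bay above 0.02 m) or (distance between link1_mid and pocket2 below 0.008 m and angle between the x axis of link1_mid and the x axis of bay, either way round below 0.2 rad and x of link1_c1 in the frame of bay above 0.02 m) or (distance between link1_mid and pocket3 below 0.008 m and angle between the x axis of link1_mid and the x axis of bay, either way round below 0.2 rad and x of link1_c1 in the frame of bay above 0.02 m) or (distance between link1_mid and pocket4 below 0.008 m and angle between the x axis of link1_mid and the x axis of bay, either way round below 0.2 rad and x of link1_c1 in the frame of bay above 0.02 m)) and ((distance between link2_mid and pocket1 below 0.008 m and angle between the x axis of link2_mid and the x axis of bay, either way round below 0.2 rad and x of link2_c1 in the frame of bay above 0.02 m) or (distance between link2_mid and pocket2 below 0.008 m and angle between the x axis of link2_mid and the x axis of bay, either way round below 0.2 rad and x of link2_c1 in the frame of bay above 0.02 m) or (distance between link2_mid and pocket3 below 0.008 m and angle between the x axis of link2_mid and the x axis of bay, either way round below 0.2 rad and x of link2_c1 in the frame of bay above 0.02 m) or (distance between link2_mid and pocket4 below 0.008 m and angle between the x axis of link2_mid and the x axis of bay, either way round below 0.2 rad and x of link2_c1 in the frame of bay above 0.02 m)) and ((distance between link3_mid and pocket1 below 0.008 m and angle between the x axis of link3_mid and the x axis of bay, either way round below 0.2 rad and x of link3_c1 in the frame of bay above 0.02 m) or (distance between link3_mid and pocket2 below 0.008 m and angle between the x axis of link3_mid and the x axis of bay, either way round below 0.2 rad and x of link3_c1 in the frame of bay above 0.02 m) or (distance between link3_mid and pocket3 below 0.008 m and angle between the x axis of link3_mid and the x axis of bay, either way round below 0.2 rad and x of link3_c1 in the frame of bay above 0.02 m) or (distance between link3_mid and pocket4 below 0.008 m and angle between the x axis of link3_mid and the x axis of bay, either way round below 0.2 rad and x of link3_c1 in the frame of bay above 0.02 m)) and ((distance between link4_mid and pocket1 below 0.008 m and angle between the x axis of link4_mid and the x axis of bay, either way round below 0.2 rad and x of link4_c1 in the frame of bay above 0.02 m) or (distance between link4_mid and pocket2 below 0.008 m and angle between the x axis of link4_mid and the x axis of bay, either way round below 0.2 rad and x of link4_c1 in the frame of bay above 0.02 m) or (distance between link4_mid and pocket3 below 0.008 m and angle between the x axis of link4_mid and the x axis of bay, either way round below 0.2 rad and x of link4_c1 in the frame of bay above 0.02 m) or (distance between link4_mid and pocket4 below 0.008 m and angle between the x axis of link4_mid and the x axis of bay, either way round below 0.2 rad and x of link4_c1 in the frame of bay above 0.02 m)) and contact force between the fingers and link1 below 0.1 N and contact force between the fingers and link2 below 0.1 N and contact force between the fingers and link3 below 0.1 N and contact force between the fingers and link4 below 0.1 N), for 0.2 s.
4. the guard is slid fully shut over the links (value of joint guard below 0.006 m and ((distance between link1_mid and pocket1 below 0.008 m and angle between the x axis of link1_mid and the x axis of bay, either way round below 0.2 rad and x of link1_c1 in the frame of bay above 0.02 m) or (distance between link1_mid and pocket2 below 0.008 m and angle between the x axis of link1_mid and the x axis of bay, either way round below 0.2 rad and x of link1_c1 in the frame of bay above 0.02 m) or (distance between link1_mid and pocket3 below 0.008 m and angle between the x axis of link1_mid and the x axis of bay, either way round below 0.2 rad and x of link1_c1 in the frame of bay above 0.02 m) or (distance between link1_mid and pocket4 below 0.008 m and angle between the x axis of link1_mid and the x axis of bay, either way round below 0.2 rad and x of link1_c1 in the frame of bay above 0.02 m)) and ((distance between link2_mid and pocket1 below 0.008 m and angle between the x axis of link2_mid and the x axis of bay, either way round below 0.2 rad and x of link2_c1 in the frame of bay above 0.02 m) or (distance between link2_mid and pocket2 below 0.008 m and angle between the x axis of link2_mid and the x axis of bay, either way round below 0.2 rad and x of link2_c1 in the frame of bay above 0.02 m) or (distance between link2_mid and pocket3 below 0.008 m and angle between the x axis of link2_mid and the x axis of bay, either way round below 0.2 rad and x of link2_c1 in the frame of bay above 0.02 m) or (distance between link2_mid and pocket4 below 0.008 m and angle between the x axis of link2_mid and the x axis of bay, either way round below 0.2 rad and x of link2_c1 in the frame of bay above 0.02 m)) and ((distance between link3_mid and pocket1 below 0.008 m and angle between the x axis of link3_mid and the x axis of bay, either way round below 0.2 rad and x of link3_c1 in the frame of bay above 0.02 m) or (distance between link3_mid and pocket2 below 0.008 m and angle between the x axis of link3_mid and the x axis of bay, either way round below 0.2 rad and x of link3_c1 in the frame of bay above 0.02 m) or (distance between link3_mid and pocket3 below 0.008 m and angle between the x axis of link3_mid and the x axis of bay, either way round below 0.2 rad and x of link3_c1 in the frame of bay above 0.02 m) or (distance between link3_mid and pocket4 below 0.008 m and angle between the x axis of link3_mid and the x axis of bay, either way round below 0.2 rad and x of link3_c1 in the frame of bay above 0.02 m)) and ((distance between link4_mid and pocket1 below 0.008 m and angle between the x axis of link4_mid and the x axis of bay, either way round below 0.2 rad and x of link4_c1 in the frame of bay above 0.02 m) or (distance between link4_mid and pocket2 below 0.008 m and angle between the x axis of link4_mid and the x axis of bay, either way round below 0.2 rad and x of link4_c1 in the frame of bay above 0.02 m) or (distance between link4_mid and pocket3 below 0.008 m and angle between the x axis of link4_mid and the x axis of bay, either way round below 0.2 rad and x of link4_c1 in the frame of bay above 0.02 m) or (distance between link4_mid and pocket4 below 0.008 m and angle between the x axis of link4_mid and the x axis of bay, either way round below 0.2 rad and x of link4_c1 in the frame of bay above 0.02 m))), for 0.2 s.
5. the catch is pushed home (value of joint each of guard, catch below 0.006 m), for 0.2 s.
6. the toggle is touched with the fingers ((contact force between the fingers and toggle_tip above 0.3 N or contact force between the fingers and toggle_bat above 0.3 N)).
At the end, for the whole second after the job is handed in: Every link present lies at rest flat in a pocket of its own (centre within 8 mm of the middle of the pocket, lying along it within 0.2 rad, big eye at the wide far end), the guard is shut (within 6 mm), the catch home (within 6 mm), and the toggle leans to the on side (green dots) (all of step 5 and ((distance between link1_mid and pocket1 below 0.008 m and angle between the x axis of link1_mid and the x axis of bay, either way round below 0.2 rad and x of link1_c1 in the frame of bay above 0.02 m) or (distance between link1_mid and pocket2 below 0.008 m and angle between the x axis of link1_mid and the x axis of bay, either way round below 0.2 rad and x of link1_c1 in the frame of bay above 0.02 m) or (distance between link1_mid and pocket3 below 0.008 m and angle between the x axis of link1_mid and the x axis of bay, either way round below 0.2 rad and x of link1_c1 in the frame of bay above 0.02 m) or (distance between link1_mid and pocket4 below 0.008 m and angle between the x axis of link1_mid and the x axis of bay, either way round below 0.2 rad and x of link1_c1 in the frame of bay above 0.02 m)) and ((distance between link2_mid and pocket1 below 0.008 m and angle between the x axis of link2_mid and the x axis of bay, either way round below 0.2 rad and x of link2_c1 in the frame of bay above 0.02 m) or (distance between link2_mid and pocket2 below 0.008 m and angle between the x axis of link2_mid and the x axis of bay, either way round below 0.2 rad and x of link2_c1 in the frame of bay above 0.02 m) or (distance between link2_mid and pocket3 below 0.008 m and angle between the x axis of link2_mid and the x axis of bay, either way round below 0.2 rad and x of link2_c1 in the frame of bay above 0.02 m) or (distance between link2_mid and pocket4 below 0.008 m and angle between the x axis of link2_mid and the x axis of bay, either way round below 0.2 rad and x of link2_c1 in the frame of bay above 0.02 m)) and ((distance between link3_mid and pocket1 below 0.008 m and angle between the x axis of link3_mid and the x axis of bay, either way round below 0.2 rad and x of link3_c1 in the frame of bay above 0.02 m) or (distance between link3_mid and pocket2 below 0.008 m and angle between the x axis of link3_mid and the x axis of bay, either way round below 0.2 rad and x of link3_c1 in the frame of bay above 0.02 m) or (distance between link3_mid and pocket3 below 0.008 m and angle between the x axis of link3_mid and the x axis of bay, either way round below 0.2 rad and x of link3_c1 in the frame of bay above 0.02 m) or (distance between link3_mid and pocket4 below 0.008 m and angle between the x axis of link3_mid and the x axis of bay, either way round below 0.2 rad and x of link3_c1 in the frame of bay above 0.02 m)) and ((distance between link4_mid and pocket1 below 0.008 m and angle between the x axis of link4_mid and the x axis of bay, either way round below 0.2 rad and x of link4_c1 in the frame of bay above 0.02 m) or (distance between link4_mid and pocket2 below 0.008 m and angle between the x axis of link4_mid and the x axis of bay, either way round below 0.2 rad and x of link4_c1 in the frame of bay above 0.02 m) or (distance between link4_mid and pocket3 below 0.008 m and angle between the x axis of link4_mid and the x axis of bay, either way round below 0.2 rad and x of link4_c1 in the frame of bay above 0.02 m) or (distance between link4_mid and pocket4 below 0.008 m and angle between the x axis of link4_mid and the x axis of bay, either way round below 0.2 rad and x of link4_c1 in the frame of bay above 0.02 m)) and linear speed of each of link1, link2, link3, link4 below 0.02 m/s and y of toggle_tip in the frame of switchbox above 0.015 m); the robot touches nothing.
It fails at once if the toggle is switched off after standing on (y of toggle_tip in the frame of switchbox below -0.012 m and distance of toggle_tip from where it was at the start of the episode above 0.035 m).
It fails at once if the toggle is pushed with more than 30 N (contact force between the fingers and toggle_tip above 30 N or contact force between the fingers and toggle_bat above 30 N).
It fails at once if the flyweight is moved more than 30 mm (distance of flyweight from where it was at the start of the episode above 0.03 m).
It fails at once if the screw jar is moved more than 30 mm (distance of screw_jar from where it was at the start of the episode above 0.03 m).
It fails at once if the spanner is moved more than 30 mm (distance of spanner from where it was at the start of the episode above 0.03 m).
Of link1, link2, link3, link4 only 2 to 4 are there at a start; the rules pass over those that are not, and their reading is None.
At some moment in a run one of link1, link2, link3, link4 may be knocked a few centimetres aside while the robot is not near it.
It also fails if it takes over 210 s, if anything falls off the work surface, if the arm or the gripper's body presses on something with over 40 N, if the wrist force passes 120 N, or if a joint passes its speed limit or range.

### The arm

A 6-joint arm with a two-finger parallel gripper is mounted at the origin on the work surface. World frame = base frame: x ahead of the robot, y to its left, z up, the work surface at z = 0. Lengths are in m, angles in rad, forces in N, time in s.
With the tool pointing down it reaches from about 0.25 to 0.775 m from the base axis. Payload 8.9 kg.
Tool frame: the origin (TCP) lies on the centre line of the jaws, within the pads' length; the fingertips stand 25 mm ahead of it and the grasp point (between the pads) lies 6 mm ahead of it; z points along the fingers, y is the direction in which the jaws open and shut (so a half turn about z gives the same grasp; the last joint's range is limited). The gripper opens to 85 mm and grips with 20 to 120 N. Pads are 22 mm wide; open, the fingers measure 114 mm over their backs; the gripper's body (76 mm by 85 mm) begins 54 mm behind the grasp point. The pads swing forward as they close: fully open they stand 13 mm farther back than shut.
Start: joints at [1.091, 0.291, -0.153, 1.127, 0, 1.431], TCP at [0.175, 0.495, 0.256] pointing down, gripper open.
Joint ranges: [-2.52, 2.52], [-0.91, 1.74], [-1.3, 1.37], [-1.96, 2.02], [-1.52, 1.47], [-3.14, 3.14]. Speed limits (rad/s): [2.22, 2.22, 2.79, 3.14, 3.14, 3.14].

### API

Orientations are given as a unit quaternion [x, y, z, w].
In Python, from bench import monitor, optics, manip gives the robot as it stands.
- The arm moves only by the tool drive_tool, never from a script. Its argument "moves" is one flat list of numbers, 4 for each row, row after row: the shift along the world's x, y, z in cm, then the turn about the world's z in degrees. In form: [tx, ty, tz, yaw, tx, ty, tz, yaw, ...]. A call has exactly 5 rows; each row is the pose to reach, as a shift and turn from the pose measured when the call began; what a row does not reach only later rows make up. A row lasts 1/10 s, in which the tool goes at most 50 mm and 8.59 degrees, less where a joint would pass 70% of its speed; a pose out of reach is approached as far as the arm can. A call with a gripper value outside its range is refused whole. "claw" is the closure, from -1 (fully open) to 1 (shut), set as the call begins (left out, the last holds). The fingers move at their own pace and stop on an object; the grip force is fixed at half the most. Time passes only in rows, so rows that repeat a pose let the fingers close, or fill a call up. It gives the time, the measured TCP pose, the force and the opening at its end, in the units of the state.
- monitor.get_state(): the state, without advancing time (a new reading comes with each control period).
- optics.capture(name): name is "scene" or "top"; returns the picture (400x640x3 uint8, red, green, blue); there is no depth.
- optics.get_calibration(name): a dict with "fovy" (degrees; the focal length in pixels is half the picture's height over the tangent of half this angle, whatever the lens; pixels are square), "cx", "cy" (the principal point, pixels), "eye" and "orientation" of the camera in the world. Camera axes: x right, y down, z forward; pixel columns grow to the right and rows downward; lengths in m; the calibration is good to about 2 mm. A picture is of the moment at which its call begins. get_calibration takes no time and is no camera call.
- manip.finish_job(): hands the job in, once; it reports no verdict.
The state is a dict: "clock": time; "joints": joint angles; "joint_vel": joint speeds; "tau": joint torques, N m; "tcp_pos": TCP position; "eef_rot": TCP orientation; "wrist_force": force on the tool from outside, world axes, zero at the start; "torque": the same for the moment, N m; "width": opening from 0.0 (shut) to 1.0 (fully open).
Only numpy, scipy, OpenCV 4.12 (cv2) and the standard library are available. Lean on these libraries where they do the work, as an engineer would, in place of code of your own. Each camera call takes 0.05 s, during which the arm holds its last target. There are 200 camera calls.

## Working session

There is one attempt and no reset: what is moved stays moved. The work goes in short steps, Python scripts to look and compute and a tool call to move; the robot and the scene stay as the last step left them, time stands still between calls to the robot, and variables do not carry over. Pictures are saved under pics/ and viewed, on a budget of 14 in all, crops included, one or two more only if the job needs it, and the job is handed in when it is done.

Besides the shell and the picture viewer there is one more tool, called after "Call:" as name(argument=value, ...) on one line, values as JSON. drive_tool: Moves the arm, as the interface text tells. Its arguments: {"type":"object","properties":{"moves":{"type":"array"},"claw":{"type":"number"}},"required":["moves"]}

```bash
mkdir -p pics; ls; python3 - <<'E'
from bench import monitor, optics
import cv2
print(monitor.get_state())
for n in("scene","top"):
    print(n,optics.get_calibration(n)); cv2.imwrite(f"pics/{n}0.png",optics.capture(n)[:,:,::-1])
E
```

```text
pics
{'clock': 0.0, 'joints': array([ 1.09070010e+00,  2.91276377e-01, -1.54154310e-01,  1.12670283e+00,
       -5.35932122e-06,  1.43149046e+00]), 'joint_vel': array([ 0.00208234, -0.0001368 , -0.00216955, -0.0001762 , -0.00070326,
        0.00152557]), 'tau': array([-2.30490463e-03, -5.37143648e+01,  3.31374514e+01,  1.59952242e-02,
       -4.28580379e-04,  1.84825740e-05]), 'tcp_pos': array([0.17527561, 0.49442893, 0.25572387]), 'eef_rot': array([ 1.69571779e-01,  9.85517613e-01, -6.37603281e-04, -2.01218200e-04]), 'wrist_force': array([-0.22115802, -0.12007864, -0.51747182]), 'torque': array([ 0.0276415 , -0.05247711,  0.00315628]), 'width': 1.0002359058176677}
scene {'fovy': 49.170343607800156, 'cx': 320.2602732346589, 'cy': 198.23519451660925, 'eye': array([1.22603212, 0.21060247, 1.25648742]), 'orientation': array([ 0.53686079,  0.79695016, -0.23026443, -0.15371801])}
top {'fovy': 47.61314877531987, 'cx': 318.50418000922537, 'cy': 201.4246028674665, 'eye': array([ 0.29874144, -0.09111657,  1.17113122]), 'orientation': array([-0.69140187,  0.71401361, -0.07870144,  0.07716285])}
```

View pics/top0.png

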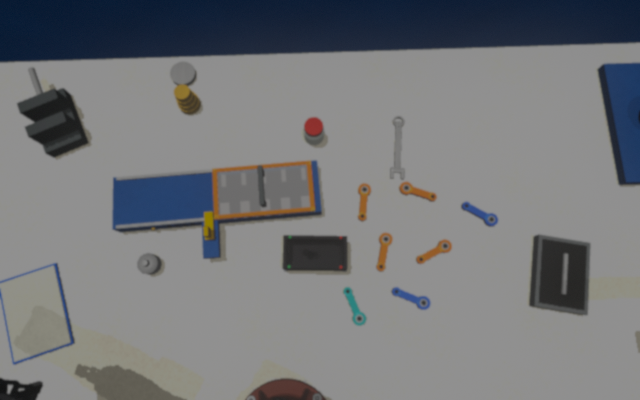

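View pics/scene0.png

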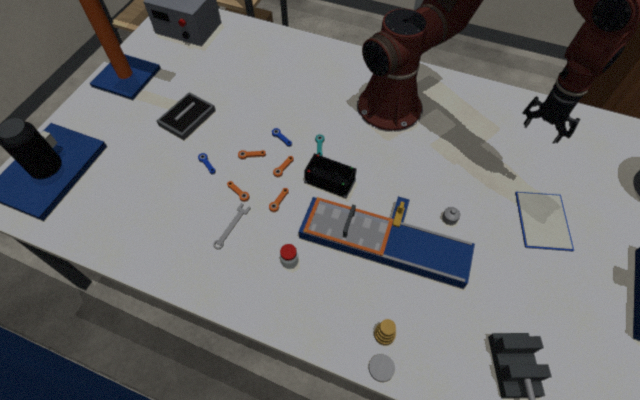

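Four orange links show in the top view at about (364,202), (418,191), (384,251) and (434,251). The two blue ones, (480,213) and (411,298), and the turquoise one at (355,306) are look-alikes. I'll measure next.

```bash
cat > h.py <<'E'
import cv2, numpy as np
from scipy.spatial.transform import Rotation as R
from bench import monitor, optics
CAL={n:optics.get_calibration(n) for n in("scene","top")}
def ray(n,uv):
    c=CAL[n]; f=200/np.tan(np.radians(c["fovy"])/2); uv=np.atleast_2d(uv).astype(float)
    d=np.c_[(uv[:,0]-c["cx"])/f,(uv[:,1]-c["cy"])/f,np.ones(len(uv))]
    return c["eye"],R.from_quat(c["orientation"]).apply(d)
def plane(n,uv,z):
    e,d=ray(n,uv); return (e+d*((z-e[2])/d[:,2])[:,None])[:,:2]
def hsv(im): return cv2.cvtColor(im,cv2.COLOR_RGB2HSV)
def blobs(n,im,lo,hi,amin=30):
    m=cv2.inRange(hsv(im),lo,hi)
    cs,_=cv2.findContours(m,cv2.RETR_EXTERNAL,cv2.CHAIN_APPROX_NONE)
    return [c[:,0,:] for c in cs if cv2.contourArea(c)>amin]
ORL,ORH=(5,130,60),(18,255,255)
def links(n,im,z=.012,amin=60,amax=600):
    out=[]
    for c in blobs(n,im,ORL,ORH,amin):
        if cv2.contourArea(c.reshape(-1,1,2))>amax: continue
        m=np.zeros(im.shape[:2],np.uint8); cv2.drawContours(m,[c.reshape(-1,1,2)],-1,1,-1)
        px=np.argwhere(m)[:,::-1]; p=plane(n,px,z)
        mu=p.mean(0); w,V=np.linalg.eigh(np.cov((p-mu).T)); ax=V[:,1]
        s=(p-mu)@ax; q=(p-mu)@V[:,0]
        if q[s>s.max()-.03].std()<q[s<s.min()+.03].std(): ax=-ax; s=-s
        mid=mu+ax*(s.max()+s.min())/2+V[:,0]*(q.max()+q.min())/2
        out.append((px.mean(0).round(),mid.round(4),round(np.degrees(np.arctan2(ax[1],ax[0])),1),round(np.ptp(s),3)))
    return out
E
python3 - <<'E'
from h import *
np.set_printoptions(precision=4,suppress=True)
for n in("top","scene"):
    im=cv2.imread(f"pics/{n}0.png")[:,:,::-1].copy()
    print(n)
    for l in links(n,im): print("link",*l)
    for c in blobs(n,im,ORL,ORH,600):
        p=plane(n,c,.057).astype(np.float32); r=cv2.minAreaRect(p); print("rim",c.mean(0),np.round(r[0],4),np.round(r[1],4),r[2])
    for c in blobs(n,im,(22,150,80),(34,255,255),10):
        print("yel",c.mean(0).round(),plane(n,c,.096).mean(0),plane(n,c,.096).min(0),plane(n,c,.096).max(0))
    for nm,lo,hi in(("blue",(100,120,50),(125,255,255)),("grn",(40,100,40),(85,255,255)),("red",(172,120,60),(180,255,255)),("red0",(0,150,60),(4,255,255))):
        for c in blobs(n,im,lo,hi,1 if nm in("grn",) or nm[:3]=="red" else 400):
            r=cv2.minAreaRect(plane(n,c,.048 if nm=="blue" else .075).astype(np.float32))
            print(nm,c.mean(0).round(),len(c),np.round(r[0],4),np.round(r[1],3),round(r[2],1))
    k=cv2.resize(im[150:340,190:520] if n=="top" else im[110:290,180:500],None,fx=2.4,fy=2.4,interpolation=cv2.INTER_CUBIC)
    cv2.imwrite(f"pics/{n}0c.png",cv2.convertScaleAbs(k[:,:,::-1],alpha=1.6))
E
```

```text
top
link [435. 251.] [ 0.4175 -0.3873] -63.7 0.096
link [383. 250.] [ 0.4221 -0.2586] -14.0 0.095
link [363. 200.] [ 0.5552 -0.2146] -7.5 0.095
link [416. 191.] [ 0.5769 -0.3593] 69.8 0.095
rim [262.5634 190.2246] [0.5843 0.0435] [0.1306 0.2539] 3.229006290435791
yel [208. 225.] [0.4913 0.1699] [0.4591 0.1582] [0.5226 0.1795]
yel [182.  91.] [0.8419 0.245 ] [0.8256 0.2287] [0.8568 0.2624]
blue [160. 199.] 282 [0.5725 0.2982] [0.125 0.247] 3.8
blue [626. 118.] 282 [ 0.7469 -0.9042] [0.094 0.341] 79.4
blue [325.  26.] 1601 [ 1.0395 -0.115 ] [1.802 0.187] 88.1
grn [289. 266.] 6 [ 0.3882 -0.0216] [0.005 0.005] 88.2
grn [290. 237.] 6 [ 0.4583 -0.0241] [0.002 0.005] 89.0
red0 [313. 126.] 45 [ 0.7429 -0.0897] [0.041 0.041] 88.1
scene
link [349. 228.] [0.5631 0.0373] 93.9 0.265
link [278. 200.] [ 0.5572 -0.2145] -7.0 0.099
link [239. 191.] [ 0.5782 -0.3592] 68.1 0.1
link [283. 167.] [ 0.425 -0.258] -12.8 0.098
link [250. 154.] [ 0.4213 -0.3877] -63.2 0.093
rim [105.4944  36.6461] [ 0.1101 -1.2328] [0.6005 0.0627] 53.07278060913086
blue [432. 252.] 235 [0.5757 0.2974] [0.134 0.252] 3.4
blue [ 48. 169.] 306 [ 0.7598 -0.9995] [0.235 0.335] 89.8
blue [125.  76.] 171 [ 0.2762 -1.0181] [0.193 0.197] 89.7
grn [343. 183.] 5 [ 0.4579 -0.0249] [0.005 0.008] 71.5
red0 [288. 252.] 42 [ 0.7491 -0.0892] [0.046 0.042] 23.9
red0 [182.  21.] 13 [-0.0717 -0.9579] [0.035 0.017] 60.8
```

View pics/top0c.png

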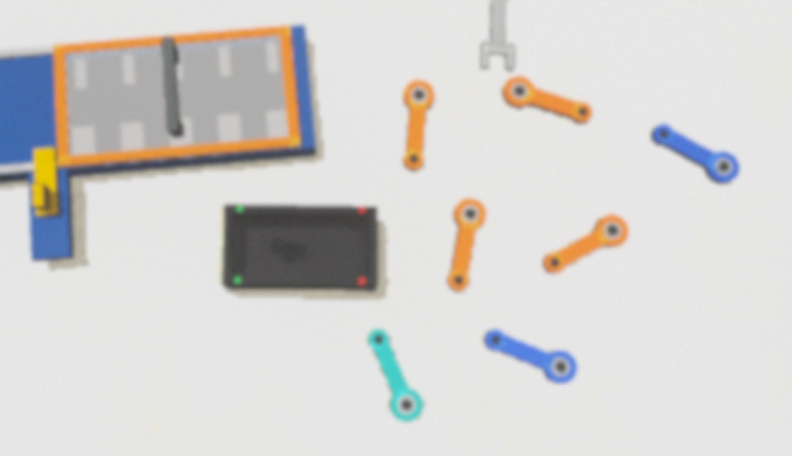

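Crop confirms four orange links with their big eyes clear, green dots on the switch box's left side and red dots on its right. I'll refine the bay, tab, handle and box from both views.

```bash
python3 - <<'E'
from h import *
np.set_printoptions(precision=4,suppress=True)
C=[]
for n,(u,v) in(("top",(208,225)),("scene",(400,212))):
    im=cv2.imread(f"pics/{n}0.png")[:,:,::-1].copy()
    for c in blobs(n,im,ORL,ORH,600)+[c for c in blobs(n,im,ORL,ORH,100) if n=="scene"]:
        r=cv2.minAreaRect(plane(n,c,.055).astype(np.float32))
        if max(r[1])>.2: print(n,"rim",np.round(r[0],4),np.round(r[1],4),r[2])
    m=cv2.inRange(hsv(im),(0,0,0),(180,120,75)); 
    cs,_=cv2.findContours(cv2.morphologyEx(m,cv2.MORPH_CLOSE,np.ones((5,5))),cv2.RETR_EXTERNAL,cv2.CHAIN_APPROX_NONE)
    for c in cs:
        c=c[:,0]; r=cv2.minAreaRect(plane(n,c,.075).astype(np.float32))
        if .05<min(r[1])<.12 and .1<max(r[1])<.25: print(n,"dark",c.mean(0).round(),np.round(r[0],4),np.round(r[1],4),r[2])
    for nm,lo,hi in(("grn",(40,80,40),(85,255,255)),("red",(170,80,60),(180,255,255)),("red0",(0,80,60),(8,255,255))):
        for c in blobs(n,im,lo,hi,-1):
            p=plane(n,c.mean(0),.075)[0]
            if abs(p[0]-.42)<.08 and abs(p[1]+.09)<.12: print(n,nm,c.mean(0),p)
    k=cv2.resize(im[v-25:v+25,u-35:u+35],(490,350),interpolation=cv2.INTER_CUBIC); C.append(cv2.convertScaleAbs(k[:,:,::-1],alpha=1.5))
cv2.imwrite("pics/tab.png",np.vstack([cv2.resize(c,(400,286)) for c in C]))
E
```

```text
top rim [0.5848 0.0437] [0.1308 0.2543] 3.2290146350860596
top dark [315. 253.] [ 0.4182 -0.0844] [0.1516 0.0811] 86.97637176513672
top grn [288.6667 266.3333] [ 0.3874 -0.0208]
top grn [289.5 237. ] [ 0.4583 -0.0241]
top red0 [340.5    266.6667] [ 0.3827 -0.1451]
top red0 [340.5   237.625] [ 0.4528 -0.1481]
scene rim [ 0.1082 -1.2352] [0.6015 0.0628] 53.07276153564453
scene rim [0.5861 0.0431] [0.1323 0.2548] 3.3821656703948975
scene rim [ 0.1082 -1.2352] [0.6015 0.0628] 53.07276153564453
scene dark [ 59. 197.] [ 0.8286 -0.8449] [0.0746 0.2466] 73.26732635498047
scene dark [139.  87.] [ 0.3144 -0.8982] [0.0794 0.2074] 69.9333724975586
scene dark [126.  70.] [ 0.2645 -1.0266] [0.1458 0.06  ] 47.783599853515625
scene dark [251.  10.] [-0.2692 -0.7156] [0.2302 0.116 ] 89.99950408935547
scene grn [342.8 183.2] [ 0.4579 -0.0249]
scene grn [351.3333 167.6667] [ 0.3886 -0.0204]
scene red [308. 171.] [ 0.4554 -0.1492]
scene red0 [308.6667 170.3333] [ 0.4521 -0.1482]
scene red0 [317.5 155. ] [ 0.3816 -0.1453]
```

View pics/tab.png

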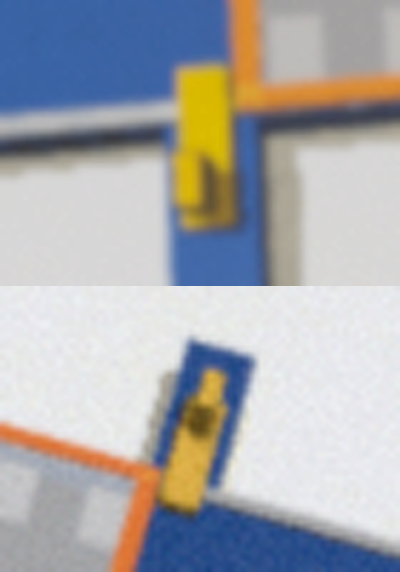

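```bash
python3 - <<'E'
from h import *
print(plane("top",(205.7,231.1),.096),plane("scene",(402.3,203.8),.096))
a=np.radians(3.3); Rb=np.array([[np.cos(a),-np.sin(a)],[np.sin(a),np.cos(a)]]); o=np.array([.5855,.0434])
for y in(-.078,-.026,.026,.078): print(y,o+Rb@[0,y])
print("tab in bay",Rb.T@(plane("top",(205.7,231.1),.096)[0]-o), "dy250",Rb@[0,.25])
E
```

```text
[[0.47597141 0.17512804]] [[0.47463265 0.17792225]]
-0.078 [ 0.58998999 -0.03447066]
-0.026 [0.58699666 0.01744311]
0.026 [0.58400334 0.06935689]
0.078 [0.58101001 0.12127066]
tab in bay [-0.10176417  0.13781452] dy250 [-0.01439101  0.24958545]
```

Call:
drive_tool(moves=[4,-4,0,6,8,-8,0,12,12,-12,0,18,16,-16,0,22.8,20,-20,0,22.8], claw=-1)

```text
clock: 0.6
tcp_pos: [0.3529, 0.3162, 0.2557]
eef_rot: [-0.03, 1.0, -0.001, -0.0]
wrist_force: [-0.1, 1.0, -0.0]
width: 0.996
```

```bash
cat > st.py <<'E'
from h import *
import sys
s=monitor.get_state(); u=R.from_quat(s["eef_rot"]).apply([0,1,0]); J=np.degrees(np.arctan2(u[1],u[0]))
print(round(s["clock"],2),"tcp",s["tcp_pos"].round(4),"J",J.round(1),"F",s["wrist_force"].round(1),"w",round(s["width"],3),"tilt",R.from_quat(s["eef_rot"]).apply([0,0,1]).round(3),"q6",s["joints"][5].round(2))
if len(sys.argv)>4:
    t=np.array(list(map(float,sys.argv[1:4]))); print("go cm",((t-s["tcp_pos"])*100).round(2),"turn",round((float(sys.argv[4])-J+90)%180-90,1))
E
python3 st.py .4755 .1765 .2 93.3
```

```text
0.6 tcp [0.3529 0.3162 0.2557] J 93.5 F [-0.1  1.  -0. ] w 0.996 tilt [-0.    -0.001 -1.   ] q6 0.52
go cm [ 12.26 -13.97  -5.57] turn -0.2
```

Call:
drive_tool(moves=[4,-4.5,0,0,8,-9,-2,0,12.2,-13.9,-5,0,12.2,-13.9,-8,0,12.2,-13.9,-9,0])

```text
clock: 1.1
tcp_pos: [0.4759, 0.1742, 0.1633]
eef_rot: [-0.029, 1.0, -0.001, -0.001]
wrist_force: [-1.1, 0.9, -1.3]
width: 0.999
```

```bash
python3 st.py .4755 .1765 .091 93.3
```

```text
1.1 tcp [0.4759 0.1742 0.1633] J 93.3 F [-1.1  0.9 -1.3] w 0.999 tilt [-0.002 -0.002 -1.   ] q6 0.15
go cm [-0.04  0.23 -7.23] turn 0.0
```

Call:
drive_tool(moves=[0,0.2,-3,0,0,0.2,-5,0,0,0.2,-7.2,0,0,0.2,-7.2,0,0,0.2,-7.2,0])

```text
clock: 1.6
tcp_pos: [0.4757, 0.1762, 0.0914]
eef_rot: [-0.029, 1.0, -0.001, -0.001]
wrist_force: [0.5, 0.2, 1.3]
width: 1.001
```

Call:
drive_tool(moves=[0,0,0,0,0,0,0,0,0,0,0,0,0,0,0,0,0,0,0,0], claw=1)

```text
clock: 2.1
tcp_pos: [0.4758, 0.1762, 0.0917]
eef_rot: [-0.029, 1.0, -0.001, -0.001]
wrist_force: [-0.5, -1.9, 0.8]
width: 0.145
```

Call:
drive_tool(moves=[0,0,0,0,0,0,0,0,0,0,0,0,0,0,0,0,0,0,0,0])

```text
clock: 2.6
tcp_pos: [0.4759, 0.176, 0.0918]
eef_rot: [-0.028, 1.0, -0.001, -0.001]
wrist_force: [-0.5, -4.0, 5.0]
width: 0.131
```

Call:
drive_tool(moves=[-1,-0.06,0,0,-2,-0.12,0,0,-3,-0.17,0,0,-4.2,-0.24,0,0,-4.2,-0.24,0,0])

```text
clock: 3.1
tcp_pos: [0.4365, 0.1737, 0.0921]
eef_rot: [-0.028, 1.0, -0.002, 0.003]
wrist_force: [16.6, -2.9, -15.4]
width: 0.125
```

Call:
drive_tool(moves=[0,0,0,0,0,0,0,0,0,0,0,0,0,0,0,0,0,0,0,0], claw=-1)

```text
clock: 3.6
tcp_pos: [0.4362, 0.1738, 0.0921]
eef_rot: [-0.028, 1.0, -0.002, 0.002]
wrist_force: [-0.4, 0.4, -0.3]
width: 0.961
```

```bash
python3 st.py .5855 .0434 .102 93.3
```

```text
3.6 tcp [0.4362 0.1738 0.0921] J 93.2 F [-0.4  0.4 -0.3] w 0.961 tilt [ 0.005 -0.003 -1.   ] q6 0.17
go cm [ 14.93 -13.04   0.99] turn 0.1
```

Call:
drive_tool(moves=[0,0,4,0,0,0,8,0,4,-4,8,0,8,-8,8,0,11,-11,8,0])

```text
clock: 4.1
tcp_pos: [0.5434, 0.0666, 0.1727]
eef_rot: [-0.029, 1.0, -0.001, 0.003]
wrist_force: [0.2, -0.1, 0.5]
width: 0.999
```

```bash
python3 st.py .5855 .0434 .101 93.3
```

```text
4.1 tcp [0.5434 0.0666 0.1727] J 93.3 F [ 0.2 -0.1  0.5] w 0.999 tilt [ 0.006 -0.003 -1.   ] q6 -0.07
go cm [ 4.21 -2.32 -7.17] turn -0.0
```

Call:
drive_tool(moves=[4.2,-2.3,0,0,4.2,-2.3,-2,0,4.2,-2.3,-5,0,4.2,-2.3,-7.2,0,4.2,-2.3,-7.2,0])

```text
clock: 4.6
tcp_pos: [0.583, 0.0437, 0.0976]
eef_rot: [-0.029, 1.0, -0.001, 0.0]
wrist_force: [-0.3, 0.8, -0.2]
width: 1.005
```

Call:
drive_tool(moves=[0,0,0,0,0,0,0,0,0,0,0,0,0,0,0,0,0,0,0,0], claw=1)

```text
clock: 5.1
tcp_pos: [0.5835, 0.0435, 0.0983]
eef_rot: [-0.029, 1.0, -0.001, 0.001]
wrist_force: [0.5, -1.6, 2.8]
width: 0.146
```

Call:
drive_tool(moves=[0,0,0,0,0,0,0,0,0,0,0,0,0,0,0,0,0,0,0,0])

```text
clock: 5.6
tcp_pos: [0.5835, 0.0435, 0.0985]
eef_rot: [-0.029, 1.0, -0.001, 0.001]
wrist_force: [-2.3, -0.2, 2.6]
width: 0.128
```

Call:
drive_tool(moves=[-0.15,2.5,0,0,-0.3,5,0,0,-0.45,7.5,0,0,-0.6,10,0,0,-0.75,12.5,0,0])

```text
clock: 6.1
tcp_pos: [0.5766, 0.1688, 0.0985]
eef_rot: [-0.028, 1.0, -0.002, 0.001]
wrist_force: [5.1, -3.8, -1.7]
width: 0.127
```

```bash
python3 st.py .5690 .2940 .098 93.3
```

```text
6.1 tcp [0.5766 0.1688 0.0985] J 93.2 F [ 5.1 -3.8 -1.7] w 0.127 tilt [ 0.003 -0.004 -1.   ] q6 0.11
go cm [-0.76 12.52 -0.05] turn 0.1
```

Call:
drive_tool(moves=[-0.15,2.5,0,0,-0.3,5,0,0,-0.45,7.5,0,0,-0.6,10,0,0,-0.75,12.6,0,0])

```text
clock: 6.6
tcp_pos: [0.5697, 0.2919, 0.0985]
eef_rot: [-0.027, 1.0, -0.007, 0.002]
wrist_force: [9.6, -146.6, 26.3]
width: 0.126
```

Call:
drive_tool(moves=[0,0,0,0,0,0.1,0,0,0,0.1,0,0,0,0.1,0,0,0,0.1,0,0])

```text
clock: 7.1
tcp_pos: [0.5699, 0.2904, 0.0985]
eef_rot: [-0.027, 1.0, -0.009, 0.002]
wrist_force: [-0.2, -12.5, 4.7]
width: 0.135
```

Call:
drive_tool(moves=[0,0,0,0,0,0,0,0,0,0,0,0,0,0,0,0,0,0,0,0], claw=-1)

```text
clock: 7.6
tcp_pos: [0.5699, 0.2906, 0.0985]
eef_rot: [-0.027, 1.0, -0.009, 0.002]
wrist_force: [0.2, 0.5, 0.5]
width: 0.962
```

Call:
drive_tool(moves=[0,0,4,0,0,0,8,0,0,-2,12,0,0,-7,14,0,0,-12,14,0])

```text
clock: 8.1
tcp_pos: [0.5713, 0.1743, 0.2417]
eef_rot: [-0.028, 1.0, -0.008, 0.005]
wrist_force: [1.3, 0.0, -0.5]
width: 1.003
```

That reading of 146.6 N at the guard stop is above the 120 N limit. I met the stop too fast. I can't undo it, so I'll carry on and approach stops slowly from now on. Next I'll measure the pockets and links again.

```bash
python3 - <<'E'
from h import *
for n in("top","scene"):
    im=optics.capture(n); cv2.imwrite(f"pics/{n}1.png",im[:,:,::-1])
    print(n); [print("link",*l) for l in links(n,im) if l[0][0]>0]
    for c in blobs(n,im,ORL,ORH,100):
        r=cv2.minAreaRect(plane(n,c,.055).astype(np.float32))
        if .2<max(r[1])<.3: print(n,"rim",np.round(r[0],4),np.round(r[1],4),r[2])
t=cv2.imread("pics/top1.png")[130:280,180:460]; s=cv2.imread("pics/scene1.png")[170:300,220:463]
cv2.imwrite("pics/c1.png",np.vstack([cv2.convertScaleAbs(cv2.resize(k,(560,300),interpolation=cv2.INTER_CUBIC),alpha=1.5) for k in(t,s)]))
E
python3 st.py .5562 -.2146 .2 82.7
```

```text
top
link [435. 251.] [ 0.4171 -0.3875] -63.8 0.096
link [383. 250.] [ 0.4231 -0.2587] -13.9 0.093
link [363. 202.] [ 0.5552 -0.2148] -7.2 0.095
link [416. 191.] [ 0.5768 -0.3593] 69.7 0.095
link [196. 210.] [0.5426 0.2355] -59.4 0.191
scene
link [427. 251.] [0.5493 0.2922] 92.9 0.265
link [278. 200.] [ 0.5573 -0.2143] -7.3 0.099
link [239. 191.] [ 0.5783 -0.3592] 68.3 0.1
link [283. 166.] [ 0.4251 -0.2579] -13.1 0.098
link [250. 154.] [ 0.4215 -0.3877] -63.4 0.093
scene rim [0.5727 0.2894] [0.1325 0.2556] 2.8568599224090576
8.2 tcp [0.5704 0.1696 0.2396] J 92.8 F [-0.8  0.4 -0.6] w 1.002 tilt [ 0.006 -0.019 -1.   ] q6 0.13
go cm [ -1.42 -38.42  -3.96] turn -10.1
```

View pics/c1.png

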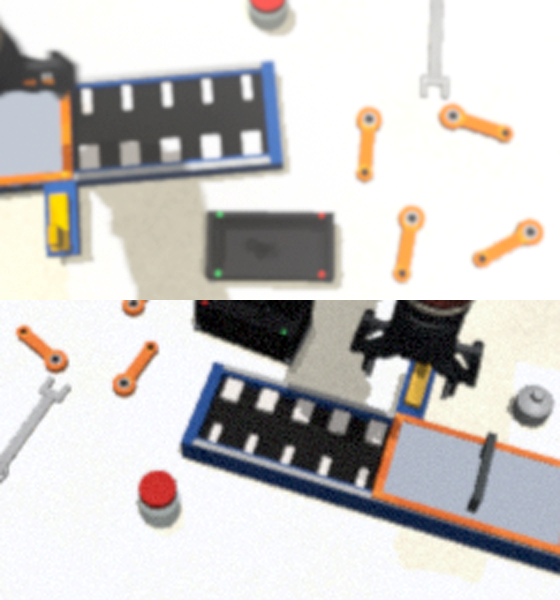

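Crop shows the guard open, catch back, four empty pockets and the links unmoved. I'll refine the pocket frame from the white dividers while moving to link A.

```bash
python3 - <<'E'
from h import *
a=np.radians(3.3); Rb=np.array([[np.cos(a),-np.sin(a)],[np.sin(a),np.cos(a)]]); o=np.array([.5855,.0434])
for n in("top","scene"):
    im=cv2.imread(f"pics/{n}1.png")[:,:,::-1].copy()
    m=cv2.inRange(hsv(im),(0,0,85),(180,90,255)); cs,_=cv2.findContours(m,cv2.RETR_EXTERNAL,cv2.CHAIN_APPROX_NONE)
    for c in cs:
        c=c[:,0]; p=plane(n,c,.039); q=(p-o)@Rb; b=(q.min(0)+q.max(0))/2
        if abs(b[0])<.06 and abs(b[1])<.12 and len(c)>6: print(n,b.round(4),q.min(0).round(4),q.max(0).round(4))
E
```

```text
top [-0.0433  0.0221] [-0.0674 -0.1283] [-0.0192  0.1724]
top [0.0395 0.1019] [0.0216 0.094 ] [0.0574 0.1099]
top [0.0378 0.05  ] [0.0199 0.042 ] [0.0557 0.058 ]
top [ 0.0382 -0.0022] [ 0.0203 -0.0105] [0.0562 0.006 ]
top [ 0.0389 -0.0539] [ 0.021  -0.0617] [ 0.0569 -0.046 ]
scene [ 0.0416 -0.004 ] [ 0.0208 -0.1295] [0.0623 0.1215]
scene [-0.0357  0.102 ] [-0.0513  0.0914] [-0.0201  0.1126]
scene [-0.0358  0.0499] [-0.0511  0.0403] [-0.0205  0.0594]
scene [-0.036  -0.0029] [-0.0519 -0.0141] [-0.0201  0.0082]
scene [-0.0377 -0.0542] [-0.0552 -0.0664] [-0.0202 -0.0419]
scene [-0.0385 -0.106 ] [-0.0561 -0.1183] [-0.0208 -0.0937]
```

Call:
drive_tool(moves=[-0.3,-4.8,0,-2,-0.6,-9.6,0,-4,-0.9,-14.4,0,-6,-1.2,-19.2,0,-8,-1.4,-24,0,-10.1])

```text
clock: 8.7
tcp_pos: [0.5561, -0.0718, 0.2397]
eef_rot: [0.064, 0.998, -0.01, 0.002]
wrist_force: [0.9, 0.9, 0.1]
width: 0.998
```

```bash
python3 st.py .5562 -.2146 .2 82.7
```

```text
8.7 tcp [ 0.5561 -0.0718  0.2397] J 82.7 F [0.9 0.9 0.1] w 0.998 tilt [ 0.003 -0.019 -1.   ] q6 -0.12
go cm [ 1.000e-02 -1.428e+01 -3.970e+00] turn 0.0
```

Call:
drive_tool(moves=[0,-5,0,0,0,-10,-2,0,0,-14.3,-5,0,0,-14.3,-9,0,0,-14.3,-12,0], claw=-0.2)

```text
clock: 9.2
tcp_pos: [0.5553, -0.2161, 0.1171]
eef_rot: [0.065, 0.998, -0.009, 0.002]
wrist_force: [-0.6, 0.3, -0.6]
width: 0.599
```

```bash
python3 st.py .5562 -.2146 .03 82.7
```

```text
9.2 tcp [ 0.5553 -0.2161  0.1171] J 82.5 F [-0.6  0.3 -0.6] w 0.599 tilt [ 0.002 -0.019 -1.   ] q6 -0.36
go cm [ 0.09  0.15 -8.71] turn 0.2
```

Call:
drive_tool(moves=[0.1,0.1,-3,0.2,0.1,0.1,-6,0.2,0.1,0.1,-8,0.2,0.1,0.1,-8.7,0.2,0.1,0.1,-8.7,0.2])

```text
clock: 9.7
tcp_pos: [0.5559, -0.2145, 0.0294]
eef_rot: [0.063, 0.998, -0.009, 0.001]
wrist_force: [-0.0, 0.6, 0.2]
width: 0.602
```

Call:
drive_tool(moves=[0,0,0,0,0,0,0,0,0,0,0,0,0,0,0,0,0,0,0,0], claw=1)

```text
clock: 10.2
tcp_pos: [0.5568, -0.2148, 0.0309]
eef_rot: [0.063, 0.998, -0.009, 0.002]
wrist_force: [-1.3, 0.5, 5.4]
width: 0.183
```

Call:
drive_tool(moves=[0,0,0,0,0,0,3,0,0,0,7,0,0,0,10,0,0,0,10,0])

```text
clock: 10.7
tcp_pos: [0.5594, -0.2162, 0.1357]
eef_rot: [0.063, 0.998, -0.011, 0.005]
wrist_force: [0.5, -0.3, -1.2]
width: 0.187
```

```bash
python3 st.py .5811 .1191 .14 93.3
```

```text
10.7 tcp [ 0.5594 -0.2162  0.1357] J 82.7 F [ 0.5 -0.3 -1.2] w 0.187 tilt [ 0.01  -0.022 -1.   ] q6 -0.36
go cm [ 2.17 33.53  0.43] turn 10.6
```

Call:
drive_tool(moves=[0.4,4.8,1,2,0.8,9.6,1,4,1.2,14.4,1,6,1.6,19.2,1,8,2,24,1,10.6])

```text
clock: 11.2
tcp_pos: [0.579, 0.0257, 0.1454]
eef_rot: [-0.03, 0.999, -0.01, 0.006]
wrist_force: [0.8, -0.4, -1.2]
width: 0.184
```

```bash
python3 st.py .5811 .1191 .1 93.3
```

```text
11.2 tcp [0.579  0.0257 0.1454] J 93.4 F [ 0.8 -0.4 -1.2] w 0.184 tilt [ 0.013 -0.02  -1.   ] q6 -0.13
go cm [ 0.21  9.34 -4.54] turn -0.1
```

Call:
drive_tool(moves=[0.1,4,0,0,0.2,8,0,0,0.2,9.3,-2,0,0.2,9.3,-4.5,0,0.2,9.3,-4.5,0])

```text
clock: 11.7
tcp_pos: [0.5783, 0.1191, 0.0971]
eef_rot: [-0.03, 0.999, -0.01, 0.003]
wrist_force: [-0.8, -0.3, -1.2]
width: 0.182
```

```bash
python3 st.py .5811 .1191 .062 93.3
```

```text
11.7 tcp [0.5783 0.1191 0.0971] J 93.5 F [-0.8 -0.3 -1.2] w 0.182 tilt [ 0.007 -0.021 -1.   ] q6 0.03
go cm [ 0.28 -0.   -3.51] turn -0.2
```

Call:
drive_tool(moves=[0.3,0,-1,0,0.3,0,-2,0,0.3,0,-2.8,0,0.3,0,-3.5,0,0.3,0,-3.5,0])

```text
clock: 12.2
tcp_pos: [0.5812, 0.1189, 0.0615]
eef_rot: [-0.03, 0.999, -0.01, 0.003]
wrist_force: [-1.1, 0.0, -0.9]
width: 0.185
```

```bash
python3 st.py .5811 .1191 .061 93.3
```

```text
12.2 tcp [0.5812 0.1189 0.0615] J 93.4 F [-1.1  0.  -0.9] w 0.185 tilt [ 0.007 -0.021 -1.   ] q6 0.03
go cm [-0.01  0.02 -0.05] turn -0.1
```

Placed freely at the right depth; release, rise and head to link C.

Call:
drive_tool(moves=[0,0,-0.1,0,0,0,-0.1,0,0,0,-0.1,0,0,0,-0.1,0,0,0,-0.1,0], claw=0.3)

```text
clock: 12.7
tcp_pos: [0.5813, 0.1189, 0.0607]
eef_rot: [-0.03, 0.999, -0.01, 0.003]
wrist_force: [0.1, 0.8, 0.3]
width: 0.349
```

Call:
drive_tool(moves=[0,0,3,0,0,0,7,0,-2,-4,10,-3,-4,-9,10,-6,-6,-14,10,-10])

```text
clock: 13.2
tcp_pos: [0.5254, -0.012, 0.162]
eef_rot: [0.057, 0.998, -0.011, 0.004]
wrist_force: [0.9, -1.0, -0.1]
width: 0.351
```

```bash
python3 - <<'E'
from h import *
for n in("top","scene"):
    im=optics.capture(n); cv2.imwrite(f"pics/{n}2.png",im[:,:,::-1])
    print(n); [print("link",*l) for l in links(n,im)]; [print("inpocket",*l) for l in links(n,im,.042) if l[1][1]>-.1]
E
python3 st.py .4236 -.2583 .15 76.6
```

```text
top
link [ 17. 390.] [0.1162 0.6363] 83.5 0.099
link [ 65. 379.] [0.1379 0.5217] -73.3 0.054
link [ 16. 376.] [0.1524 0.6478] -101.4 0.082
link [ 36. 373.] [0.1561 0.6018] -118.4 0.064
link [432. 253.] [ 0.4177 -0.3873] -63.9 0.096
link [383. 250.] [ 0.4232 -0.2582] -13.7 0.093
link [416. 191.] [ 0.5768 -0.3593] 69.7 0.095
link [127. 204.] [0.5773 0.3826] 7.4 0.14
link [210. 186.] [0.6172 0.186 ] -179.7 0.095
inpocket [ 17. 390.] [0.1209 0.6175] 83.5 0.096
inpocket [ 65. 379.] [0.1421 0.5058] -73.3 0.053
inpocket [ 16. 376.] [0.1562 0.6287] -101.4 0.08
inpocket [ 36. 373.] [0.1598 0.5839] -118.4 0.062
inpocket [127. 204.] [0.57   0.3703] 7.4 0.137
inpocket [210. 186.] [0.6089 0.1788] -179.7 0.093
scene
link [371. 235.] [0.5646 0.1164] 3.0 0.103
link [426. 251.] [0.5493 0.2925] 92.7 0.265
link [239. 191.] [ 0.5783 -0.3592] 68.2 0.1
link [283. 166.] [ 0.4251 -0.2579] -13.1 0.098
link [250. 154.] [ 0.4213 -0.3877] -63.3 0.093
inpocket [371. 235.] [0.5805 0.1186] 3.0 0.101
inpocket [426. 251.] [0.5657 0.2905] 92.7 0.259
13.3 tcp [ 0.5235 -0.0152  0.1611] J 83.0 F [-1.2  1.6 -0.2] w 0.352 tilt [ 0.003 -0.023 -1.   ] q6 -0.03
go cm [ -9.99 -24.31  -1.11] turn -6.4
```

Link A is in pocket 4 at (0.5805, 0.1186), within 1 mm. On to link C.

Call:
drive_tool(moves=[-1.8,-4.5,0,-2,-3.6,-9,0,-4,-5.4,-13.5,0,-6.4,-7.2,-18,0,-6.4,-9,-22,-1,-6.4], claw=-0.2)

```text
clock: 13.8
tcp_pos: [0.4336, -0.2376, 0.1522]
eef_rot: [0.116, 0.993, -0.012, 0.003]
wrist_force: [1.1, 0.9, -0.7]
width: 0.599
```

```bash
python3 st.py .4236 -.2583 .08 76.6
```

```text
13.8 tcp [ 0.4336 -0.2376  0.1522] J 76.6 F [ 1.1  0.9 -0.7] w 0.599 tilt [ 0.003 -0.025 -1.   ] q6 -0.41
go cm [-1.   -2.07 -7.22] turn -0.0
```

Call:
drive_tool(moves=[-1,-2.1,0,0,-1,-2.1,-2,0,-1,-2.1,-5,0,-1,-2.1,-7.2,0,-1,-2.1,-7.2,0])

```text
clock: 14.3
tcp_pos: [0.4222, -0.2572, 0.078]
eef_rot: [0.116, 0.993, -0.011, 0.001]
wrist_force: [0.1, 0.4, -0.4]
width: 0.603
```

```bash
python3 st.py .4236 -.2583 .030 76.6
```

```text
14.3 tcp [ 0.4222 -0.2572  0.078 ] J 76.7 F [ 0.1  0.4 -0.4] w 0.603 tilt [-0.001 -0.022 -1.   ] q6 -0.45
go cm [ 0.14 -0.11 -4.8 ] turn -0.1
```

Call:
drive_tool(moves=[0.1,-0.1,-2,0,0.1,-0.1,-4,0,0.1,-0.1,-4.8,0,0.1,-0.1,-4.8,0,0.1,-0.1,-4.8,0])

```text
clock: 14.8
tcp_pos: [0.4238, -0.2585, 0.0309]
eef_rot: [0.116, 0.993, -0.011, 0.001]
wrist_force: [-0.2, -0.2, 0.8]
width: 0.602
```

Call:
drive_tool(moves=[0,0,0,0,0,0,0,0,0,0,0,0,0,0,0,0,0,0,0,0], claw=1)

```text
clock: 15.3
tcp_pos: [0.4244, -0.259, 0.0321]
eef_rot: [0.116, 0.993, -0.012, 0.002]
wrist_force: [-1.4, 2.0, 10.7]
width: 0.181
```

Call:
drive_tool(moves=[0,0,0,0,0,0,3,0,0,0,7,0,0,0,11,0,0,0,12,0])

```text
clock: 15.8
tcp_pos: [0.4261, -0.2603, 0.1561]
eef_rot: [0.116, 0.993, -0.013, 0.005]
wrist_force: [-0.1, -0.5, -1.2]
width: 0.179
```

```bash
python3 st.py .5841 .0672 .15 93.3
```

```text
15.8 tcp [ 0.4261 -0.2603  0.1561] J 76.7 F [-0.1 -0.5 -1.2] w 0.179 tilt [ 0.006 -0.028 -1.   ] q6 -0.45
go cm [15.8  32.75 -0.61] turn 16.6
```

Call:
drive_tool(moves=[2.1,4.4,0,4,4.2,8.8,0,8,6.3,13.2,0,12,8.5,17.6,0,16.6,10.6,22,0,16.6])

```text
clock: 16.3
tcp_pos: [0.5324, -0.0383, 0.1557]
eef_rot: [-0.03, 0.999, -0.013, 0.006]
wrist_force: [0.8, -1.2, -1.3]
width: 0.183
```

```bash
python3 st.py .5841 .0672 .1 93.3
```

```text
16.3 tcp [ 0.5324 -0.0383  0.1557] J 93.4 F [ 0.8 -1.2 -1.3] w 0.183 tilt [ 0.013 -0.025 -1.   ] q6 -0.26
go cm [ 5.17 10.55 -5.57] turn -0.1
```

Call:
drive_tool(moves=[2,4.2,0,0,4,8.4,0,0,5.2,10.5,-2,0,5.2,10.5,-5,0,5.2,10.5,-5.6,0])

```text
clock: 16.8
tcp_pos: [0.5819, 0.0675, 0.096]
eef_rot: [-0.031, 0.999, -0.012, 0.003]
wrist_force: [-0.5, -0.0, -1.1]
width: 0.183
```

```bash
python3 st.py .5845 .0672 .0625 93.3
```

```text
16.8 tcp [0.5819 0.0675 0.096 ] J 93.5 F [-0.5 -0.  -1.1] w 0.183 tilt [ 0.008 -0.025 -1.   ] q6 -0.06
go cm [ 0.26 -0.03 -3.35] turn -0.2
```

Call:
drive_tool(moves=[0.2,0,-1,0,0.2,0,-2,0,0.2,0,-2.8,0,0.2,0,-3.4,0,0.2,0,-3.4,0])

```text
clock: 17.3
tcp_pos: [0.5841, 0.0671, 0.0623]
eef_rot: [-0.03, 0.999, -0.012, 0.004]
wrist_force: [0.3, 0.2, -1.5]
width: 0.179
```

Call:
drive_tool(moves=[0,0,0,0,0,0,0,0,0,0,0,0,0,0,0,0,0,0,0,0], claw=0.3)

```text
clock: 17.8
tcp_pos: [0.5841, 0.0671, 0.0624]
eef_rot: [-0.03, 0.999, -0.012, 0.004]
wrist_force: [0.4, 0.3, -0.3]
width: 0.349
```

Call:
drive_tool(moves=[0,0,3,0,0,0,7,0,0,-4,10,8,0,-9,10,16,0,-14,10,24])

```text
clock: 18.3
tcp_pos: [0.5849, -0.0702, 0.1639]
eef_rot: [-0.238, 0.971, -0.012, 0.008]
wrist_force: [1.1, 0.3, -0.3]
width: 0.352
```

```bash
cat > lk.py <<'E'
from h import *
for n in("top","scene"):
    im=optics.capture(n); cv2.imwrite(f"pics/{n}_last.png",im[:,:,::-1])
    print(n); [print("link",*l) for l in links(n,im) if -.6<l[1][1]<-.1]; [print("inpocket",*l) for l in links(n,im,.042) if -.1<l[1][1]<.16 and l[1][0]>.5]
E
python3 lk.py; python3 st.py .5776 -.3593 .15 159
```

```text
top
link [432. 253.] [ 0.4179 -0.3872] -64.3 0.096
link [416. 191.] [ 0.5768 -0.3593] 69.7 0.095
scene
link [239. 191.] [ 0.5783 -0.3592] 68.3 0.1
link [250. 154.] [ 0.4215 -0.3877] -63.5 0.093
inpocket [371. 235.] [0.5795 0.1184] 3.3 0.101
inpocket [355. 230.] [0.5833 0.0665] 3.3 0.1
18.4 tcp [ 0.5844 -0.0743  0.1629] J 117.2 F [ 1.6 -0.6 -0.5] w 0.348 tilt [ 0.019 -0.021 -1.   ] q6 -0.72
go cm [ -0.68 -28.5   -1.29] turn 41.8
```

Two are placed well. Now link B. The straight path there doesn't go near the jar or the spanner at this height.

Call:
drive_tool(moves=[-0.1,-4.8,0,8,-0.2,-9.6,0,16,-0.3,-14.4,0,24,-0.4,-19.2,0,32,-0.5,-24,0,40], claw=-0.2)

```text
clock: 18.9
tcp_pos: [0.5792, -0.316, 0.1629]
eef_rot: [-0.556, 0.831, -0.01, 0.011]
wrist_force: [0.4, 0.2, -0.4]
width: 0.6
```

```bash
python3 st.py .5776 -.3593 .08 159
```

```text
18.9 tcp [ 0.5792 -0.316   0.1629] J 157.5 F [ 0.4  0.2 -0.4] w 0.6 tilt [ 0.028 -0.004 -1.   ] q6 -1.79
go cm [-0.16 -4.33 -8.29] turn 1.5
```

Call:
drive_tool(moves=[-0.2,-4.3,-1,1.5,-0.2,-4.3,-3,1.5,-0.2,-4.3,-6,1.5,-0.2,-4.3,-8.3,1.5,-0.2,-4.3,-8.3,1.5])

```text
clock: 19.4
tcp_pos: [0.5753, -0.3571, 0.0762]
eef_rot: [-0.566, 0.824, -0.006, 0.01]
wrist_force: [-1.5, -0.3, 0.1]
width: 0.598
```

```bash
python3 st.py .5776 -.3593 .030 159
```

```text
19.4 tcp [ 0.5753 -0.3571  0.0762] J 159.0 F [-1.5 -0.3  0.1] w 0.598 tilt [ 0.023  0.001 -1.   ] q6 -1.87
go cm [ 0.23 -0.22 -4.62] turn 0.0
```

Call:
drive_tool(moves=[0.2,-0.2,-2,0,0.2,-0.2,-4,0,0.2,-0.2,-4.6,0,0.2,-0.2,-4.6,0,0.2,-0.2,-4.6,0])

```text
clock: 19.9
tcp_pos: [0.5781, -0.3595, 0.0317]
eef_rot: [-0.566, 0.824, -0.007, 0.01]
wrist_force: [0.3, 0.2, -0.2]
width: 0.603
```

Call:
drive_tool(moves=[0,0,0,0,0,0,0,0,0,0,0,0,0,0,0,0,0,0,0,0], claw=1)

```text
clock: 20.4
tcp_pos: [0.5787, -0.3599, 0.0331]
eef_rot: [-0.566, 0.824, -0.008, 0.01]
wrist_force: [-0.6, 1.0, 6.7]
width: 0.178
```

Call:
drive_tool(moves=[0,0,0,0,0,0,3,0,0,0,7,0,0,0,11,0,0,0,12,0])

```text
clock: 20.9
tcp_pos: [0.5806, -0.3614, 0.1583]
eef_rot: [-0.566, 0.824, -0.011, 0.012]
wrist_force: [1.0, -0.9, -1.0]
width: 0.181
```

```bash
python3 st.py .5871 .0152 .15 93.3
```

```text
20.9 tcp [ 0.5806 -0.3614  0.1583] J 159.0 F [ 1.  -0.9 -1. ] w 0.181 tilt [ 0.032 -0.006 -0.999] q6 -1.87
go cm [ 0.65 37.66 -0.83] turn -65.7
```

Call:
drive_tool(moves=[0.1,4.6,0,-8,0.2,9.2,0,-16,0.3,13.8,0,-24,0.4,18.4,0,-32,0.5,23,0,-40])

```text
clock: 21.4
tcp_pos: [0.5849, -0.1295, 0.1578]
eef_rot: [-0.247, 0.969, -0.015, 0.007]
wrist_force: [0.3, 1.1, -0.4]
width: 0.18
```

```bash
python3 st.py .5871 .0152 .12 93.3
```

```text
21.4 tcp [ 0.5849 -0.1295  0.1578] J 118.6 F [ 0.3  1.1 -0.4] w 0.18 tilt [ 0.02  -0.025 -0.999] q6 -0.83
go cm [ 0.22 14.47 -3.78] turn -25.3
```

Call:
drive_tool(moves=[0.1,4.6,0,-8,0.1,9.2,0,-16,0.2,13,0,-24,0.2,14.5,-2,-25.3,0.2,14.5,-4,-25.3])

```text
clock: 21.9
tcp_pos: [0.5869, 0.0182, 0.1173]
eef_rot: [-0.03, 0.999, -0.015, 0.004]
wrist_force: [0.2, -0.4, -1.5]
width: 0.181
```

```bash
python3 st.py .5876 .0152 .090 93.3
```

```text
21.9 tcp [0.5869 0.0182 0.1173] J 93.4 F [ 0.2 -0.4 -1.5] w 0.181 tilt [ 0.008 -0.03  -1.   ] q6 -0.14
go cm [ 0.07 -0.3  -2.73] turn -0.1
```

Call:
drive_tool(moves=[0,-0.3,-1,0,0,-0.3,-2.7,0,0,-0.3,-4,0,0,-0.3,-4.8,0,0,-0.3,-4.8,0])

```text
clock: 22.4
tcp_pos: [0.5861, 0.0149, 0.0682]
eef_rot: [-0.03, 0.999, -0.015, 0.003]
wrist_force: [-0.3, 0.1, -1.1]
width: 0.181
```

```bash
python3 st.py .5876 .0154 .0635 93.3
```

```text
22.4 tcp [0.5861 0.0149 0.0682] J 93.4 F [-0.3  0.1 -1.1] w 0.181 tilt [ 0.006 -0.03  -1.   ] q6 -0.14
go cm [ 0.15  0.05 -0.47] turn -0.1
```

Call:
drive_tool(moves=[0.2,0,-0.2,0,0.2,0,-0.4,0,0.2,0,-0.5,0,0.2,0,-0.5,0,0.2,0,-0.5,0])

```text
clock: 22.9
tcp_pos: [0.5883, 0.0149, 0.0634]
eef_rot: [-0.03, 0.999, -0.015, 0.003]
wrist_force: [0.0, 0.7, -1.1]
width: 0.179
```

Call:
drive_tool(moves=[0,0,0,0,0,0,0,0,0,0,0,0,0,0,0,0,0,0,0,0], claw=0.3)

```text
clock: 23.4
tcp_pos: [0.5883, 0.0149, 0.0635]
eef_rot: [-0.03, 0.999, -0.015, 0.003]
wrist_force: [-0.0, 0.4, -0.0]
width: 0.352
```

Call:
drive_tool(moves=[0,0,3,0,0,0,7,0,0,-4,10,-8,0,-9,10,-16,0,-14,10,-24])

```text
clock: 23.9
tcp_pos: [0.589, -0.1264, 0.165]
eef_rot: [0.181, 0.983, -0.016, 0.001]
wrist_force: [1.3, 0.0, -0.8]
width: 0.351
```

```bash
python3 lk.py; python3 st.py .4198 -.3875 .15 26.4
```

```text
top
link [432. 253.] [ 0.4175 -0.3868] -64.0 0.095
link [317. 120.] [ 0.796  -0.1048] 161.8 0.124
inpocket [238. 217.] [0.5238 0.1042] 150.2 0.136
scene
link [250. 154.] [ 0.4212 -0.3878] -63.0 0.093
inpocket [371. 235.] [0.5805 0.1186] 3.1 0.101
inpocket [355. 230.] [0.583  0.0669] 3.4 0.099
inpocket [339. 226.] [0.5859 0.0148] 3.2 0.1
24.0 tcp [ 0.5885 -0.1308  0.1639] J 68.8 F [0.4 0.2 0.6] w 0.351 tilt [-0.005 -0.033 -0.999] q6 0.05
go cm [-16.87 -25.67  -1.39] turn -42.4
```

Three are placed; now link D.

Call:
drive_tool(moves=[-2.6,-4,0,-8,-5.2,-8,0,-16,-7.8,-12,0,-24,-10.4,-16,0,-32,-13,-20,0,-40], claw=-0.2)

```text
clock: 24.5
tcp_pos: [0.4575, -0.3318, 0.1639]
eef_rot: [0.511, 0.86, -0.016, -0.005]
wrist_force: [0.5, -0.2, -0.0]
width: 0.601
```

```bash
python3 st.py .4197 -.3875 .08 26.4
```

```text
24.5 tcp [ 0.4575 -0.3318  0.1639] J 28.6 F [ 0.5 -0.2 -0. ] w 0.601 tilt [-0.025 -0.022 -0.999] q6 0.33
go cm [-3.78 -5.57 -8.39] turn -2.2
```

Call:
drive_tool(moves=[-2.5,-3.7,0,-2.2,-3.8,-5.6,-2,-2.2,-3.8,-5.6,-5,-2.2,-3.8,-5.6,-8,-2.2,-3.8,-5.6,-8.4,-2.2])

```text
clock: 25.0
tcp_pos: [0.4178, -0.3858, 0.0768]
eef_rot: [0.527, 0.85, -0.015, -0.008]
wrist_force: [0.0, 0.4, 0.2]
width: 0.597
```

```bash
python3 st.py .4197 -.3875 .030 26.4
```

```text
25.0 tcp [ 0.4178 -0.3858  0.0768] J 26.4 F [0.  0.4 0.2] w 0.597 tilt [-0.029 -0.016 -0.999] q6 0.25
go cm [ 0.19 -0.17 -4.68] turn 0.0
```

Call:
drive_tool(moves=[0.2,-0.2,-2,0,0.2,-0.2,-4,0,0.2,-0.2,-4.7,0,0.2,-0.2,-4.7,0,0.2,-0.2,-4.7,0])

```text
clock: 25.5
tcp_pos: [0.4204, -0.3882, 0.031]
eef_rot: [0.527, 0.85, -0.015, -0.008]
wrist_force: [0.8, -1.1, 0.4]
width: 0.6
```

Call:
drive_tool(moves=[0,0,0,0,0,0,0,0,0,0,0,0,0,0,0,0,0,0,0,0], claw=1)

```text
clock: 26.0
tcp_pos: [0.4208, -0.3887, 0.0323]
eef_rot: [0.527, 0.85, -0.015, -0.007]
wrist_force: [-1.3, 2.0, 8.4]
width: 0.183
```

Call:
drive_tool(moves=[0,0,0,0,0,0,3,0,0,0,7,0,0,0,11,0,0,0,12,0])

```text
clock: 26.5
tcp_pos: [0.4223, -0.3904, 0.1568]
eef_rot: [0.527, 0.85, -0.016, -0.004]
wrist_force: [-0.0, -1.1, -0.9]
width: 0.183
```

Call:
drive_tool(moves=[1.8,4,0,8,3.6,8,0,16,5.4,12,0,24,7.2,16,0,32,9,20,0,40])

```text
clock: 27.0
tcp_pos: [0.5125, -0.1887, 0.1564]
eef_rot: [0.202, 0.979, -0.016, 0.002]
wrist_force: [0.4, -0.3, -0.8]
width: 0.183
```

```bash
python3 st.py .5904 -.0367 .12 93.3
```

```text
27.0 tcp [ 0.5125 -0.1887  0.1564] J 66.7 F [ 0.4 -0.3 -0.8] w 0.183 tilt [-0.003 -0.032 -0.999] q6 -0.06
go cm [ 7.79 15.2  -3.64] turn 26.6
```

Call:
drive_tool(moves=[2.4,4.5,0,8,4.8,9,0,16,7,13.5,0,24,7.9,15.2,-1,26.6,7.9,15.2,-4,26.6])

```text
clock: 27.5
tcp_pos: [0.5946, -0.0337, 0.1177]
eef_rot: [-0.032, 0.999, -0.015, 0.008]
wrist_force: [0.4, -0.3, -2.1]
width: 0.185
```

```bash
python3 st.py .5912 -.0366 .090 93.3
```

```text
27.5 tcp [ 0.5946 -0.0337  0.1177] J 93.6 F [ 0.4 -0.3 -2.1] w 0.185 tilt [ 0.017 -0.03  -0.999] q6 -0.23
go cm [-0.34 -0.29 -2.77] turn -0.3
```

Call:
drive_tool(moves=[-0.3,-0.3,-1,-0.3,-0.3,-0.3,-2.7,-0.3,-0.3,-0.3,-4,-0.3,-0.3,-0.3,-4.8,-0.3,-0.3,-0.3,-4.8,-0.3])

```text
clock: 28.0
tcp_pos: [0.5907, -0.037, 0.0688]
eef_rot: [-0.029, 0.999, -0.015, 0.007]
wrist_force: [-0.5, -0.3, -1.6]
width: 0.18
```

```bash
python3 st.py .5912 -.0366 .063 93.3
```

```text
28.0 tcp [ 0.5907 -0.037   0.0688] J 93.3 F [-0.5 -0.3 -1.6] w 0.18 tilt [ 0.015 -0.03  -0.999] q6 -0.23
go cm [ 0.05  0.04 -0.58] turn -0.0
```

Call:
drive_tool(moves=[0,0,-0.2,0,0,0,-0.4,0,0,0,-0.6,0,0,0,-0.6,0,0,0,-0.6,0])

```text
clock: 28.5
tcp_pos: [0.5908, -0.037, 0.063]
eef_rot: [-0.029, 0.999, -0.015, 0.007]
wrist_force: [0.3, 0.3, -1.4]
width: 0.182
```

Call:
drive_tool(moves=[0,0,0,0,0,0,0,0,0,0,0,0,0,0,0,0,0,0,0,0], claw=0.3)

```text
clock: 29.0
tcp_pos: [0.5908, -0.037, 0.063]
eef_rot: [-0.029, 0.999, -0.015, 0.007]
wrist_force: [-0.0, -0.6, -0.4]
width: 0.353
```

Call:
drive_tool(moves=[0,0,3,0,0,0,7,0,0,0,11,0,0,4,13,0,-1,8,13,0])

```text
clock: 29.5
tcp_pos: [0.5837, 0.0431, 0.1967]
eef_rot: [-0.028, 0.999, -0.016, 0.011]
wrist_force: [1.1, 0.9, -0.1]
width: 0.349
```

Call:
drive_tool(moves=[-2,4,0,0,-4,8,0,0,-6,13,0,0,-6,18,0,0,-5,22,0,0], claw=-1)

```text
clock: 30.0
tcp_pos: [0.5321, 0.2653, 0.1972]
eef_rot: [-0.028, 0.999, -0.015, 0.011]
wrist_force: [1.2, -0.5, 0.2]
width: 1.001
```

```bash
python3 lk.py; python3 st.py .5699 .2904 .098 93.3
python3 -c "
import cv2
t=cv2.imread('pics/top_last.png')[130:280,180:460]; s=cv2.imread('pics/scene_last.png')[170:300,260:503]
import numpy as np
cv2.imwrite('pics/c3.png',np.vstack([cv2.convertScaleAbs(cv2.resize(k,(560,300),interpolation=cv2.INTER_CUBIC),alpha=1.5) for k in(t,s)]))"
```

```text
top
inpocket [234. 191.] [0.5807 0.1186] 4.3 0.099
inpocket [254. 190.] [0.5841 0.0675] 3.4 0.099
inpocket [274. 188.] [0.5875 0.0158] 3.4 0.099
inpocket [294. 185.] [ 0.5911 -0.036 ] 3.3 0.099
scene
inpocket [371. 235.] [0.58   0.1185] 3.1 0.1
inpocket [355. 230.] [0.5838 0.0665] 3.4 0.099
inpocket [339. 226.] [0.586  0.0146] 3.5 0.1
inpocket [324. 221.] [ 0.5898 -0.0367] 3.0 0.099
30.1 tcp [0.5339 0.2679 0.1967] J 93.4 F [-0.3 -0.4 -0.4] w 0.998 tilt [ 0.024 -0.028 -0.999] q6 0.3
go cm [ 3.6   2.25 -9.87] turn -0.1
```

View pics/c3.png

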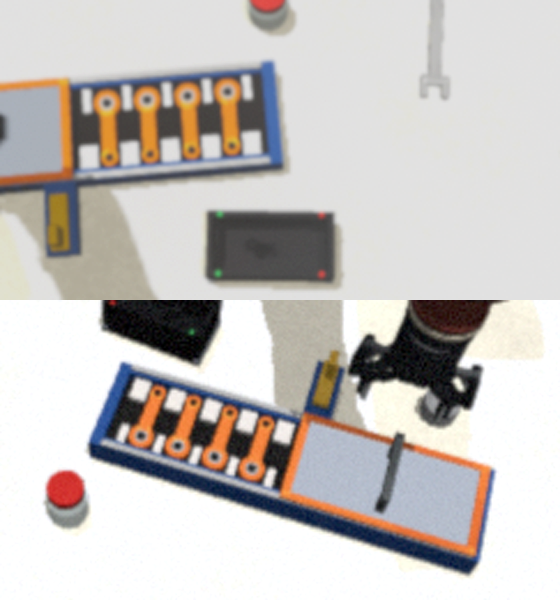

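The picture shows all four links flat in their pockets with big eyes at the far end (all within about 1 mm). Now I'll shut the guard, slowly near its stop.

Call:
drive_tool(moves=[3.6,2.2,0,0,3.6,2.2,-3,0,3.6,2.2,-6,0,3.6,2.2,-9.5,0,3.6,2.2,-9.8,0])

```text
clock: 30.6
tcp_pos: [0.567, 0.2884, 0.0944]
eef_rot: [-0.03, 0.999, -0.016, 0.008]
wrist_force: [-0.4, -1.0, -0.3]
width: 0.998
```

Call:
drive_tool(moves=[0,0,0,0,0,0,0,0,0,0,0,0,0,0,0,0,0,0,0,0], claw=1)

```text
clock: 31.1
tcp_pos: [0.5676, 0.2888, 0.0954]
eef_rot: [-0.03, 0.999, -0.015, 0.009]
wrist_force: [1.0, 1.1, 0.7]
width: 0.145
```

Call:
drive_tool(moves=[0,0,0,0,0,0,0,0,0,0,0,0,0,0,0,0,0,0,0,0])

```text
clock: 31.6
tcp_pos: [0.5676, 0.2888, 0.0955]
eef_rot: [-0.03, 0.999, -0.015, 0.009]
wrist_force: [-0.7, -0.6, 1.2]
width: 0.129
```

Call:
drive_tool(moves=[0.12,-2,0,0,0.23,-4,0,0,0.35,-6,0,0,0.46,-8,0,0,0.58,-10,0,0])

```text
clock: 32.1
tcp_pos: [0.5731, 0.1889, 0.0956]
eef_rot: [-0.03, 0.999, -0.015, 0.009]
wrist_force: [-1.1, 3.1, -0.2]
width: 0.13
```

```bash
python3 st.py .5843 .0410 .098 93.3
```

```text
32.1 tcp [0.5731 0.1889 0.0956] J 93.5 F [-1.1  3.1 -0.2] w 0.13 tilt [ 0.018 -0.029 -0.999] q6 0.15
go cm [  1.12 -14.79   0.24] turn -0.2
```

Call:
drive_tool(moves=[0.12,-2,0,0,0.23,-4,0,0,0.35,-6,0,0,0.46,-8,0,0,0.58,-10,0,0])

```text
clock: 32.6
tcp_pos: [0.5786, 0.0889, 0.0956]
eef_rot: [-0.031, 0.999, -0.014, 0.009]
wrist_force: [-1.8, 3.8, -0.1]
width: 0.126
```

Call:
drive_tool(moves=[0.06,-1,0,0,0.12,-2,0,0,0.17,-3,0,0,0.2,-3.5,0,0,0.23,-4,0,0])

```text
clock: 33.1
tcp_pos: [0.5808, 0.0488, 0.0955]
eef_rot: [-0.031, 0.999, -0.014, 0.008]
wrist_force: [-0.8, 2.5, 1.5]
width: 0.134
```

Call:
drive_tool(moves=[0.01,-0.1,0,0,0.01,-0.2,0,0,0.02,-0.3,0,0,0.02,-0.4,0,0,0.03,-0.5,0,0])

```text
clock: 33.6
tcp_pos: [0.5811, 0.0439, 0.0956]
eef_rot: [-0.031, 0.999, -0.014, 0.008]
wrist_force: [-1.2, 1.9, 1.8]
width: 0.13
```

Call:
drive_tool(moves=[0,-0.1,0,0,0.01,-0.2,0,0,0.02,-0.3,0,0,0.02,-0.3,0,0,0.02,-0.3,0,0])

```text
clock: 34.1
tcp_pos: [0.5813, 0.0407, 0.0955]
eef_rot: [-0.031, 0.999, -0.014, 0.008]
wrist_force: [-1.4, 0.7, 0.7]
width: 0.129
```

Call:
drive_tool(moves=[0,-0.1,0,0,0,-0.2,0,0,0,-0.3,0,0,0,-0.3,0,0,0,-0.3,0,0])

```text
clock: 34.6
tcp_pos: [0.5813, 0.0402, 0.0955]
eef_rot: [-0.032, 0.999, -0.011, 0.009]
wrist_force: [-1.2, 14.4, 1.7]
width: 0.133
```

The guard is on its stop with 14 N. I'll release it and go to the catch.

Call:
drive_tool(moves=[0,0,0,0,0,0,0,0,0,0,0,0,0,0,0,0,0,0,0,0], claw=-1)

```text
clock: 35.1
tcp_pos: [0.5813, 0.0399, 0.0955]
eef_rot: [-0.032, 0.999, -0.012, 0.009]
wrist_force: [0.7, 0.8, -0.5]
width: 0.961
```

Call:
drive_tool(moves=[0,0,4,0,0,0,8,0,-4,4,9,0,-8,8,9,0,-12,11,9,0])

```text
clock: 35.6
tcp_pos: [0.4716, 0.1422, 0.186]
eef_rot: [-0.031, 0.999, -0.011, 0.01]
wrist_force: [-0.6, 0.7, 0.7]
width: 1.001
```

```bash
python3 st.py .4362 .1742 .0915 93.3
```

```text
35.6 tcp [0.4716 0.1422 0.186 ] J 93.5 F [-0.6  0.7  0.7] w 1.001 tilt [ 0.02  -0.022 -1.   ] q6 0.1
go cm [-3.54  3.2  -9.45] turn -0.2
```

Call:
drive_tool(moves=[-3.5,3.2,0,0,-3.5,3.2,-3,0,-3.5,3.2,-6,0,-3.5,3.2,-9.4,0,-3.5,3.2,-9.4,0])

```text
clock: 36.1
tcp_pos: [0.4338, 0.1735, 0.0892]
eef_rot: [-0.031, 0.999, -0.012, 0.007]
wrist_force: [0.3, 0.1, 0.1]
width: 0.999
```

Call:
drive_tool(moves=[0,0,0,0,0,0,0,0,0,0,0,0,0,0,0,0,0,0,0,0], claw=1)

```text
clock: 36.6
tcp_pos: [0.4344, 0.1737, 0.0899]
eef_rot: [-0.031, 0.999, -0.012, 0.007]
wrist_force: [-0.4, 6.3, 2.5]
width: 0.142
```

Call:
drive_tool(moves=[0,0,0,0,0,0,0,0,0,0,0,0,0,0,0,0,0,0,0,0])

```text
clock: 37.1
tcp_pos: [0.4344, 0.1737, 0.09]
eef_rot: [-0.031, 0.999, -0.012, 0.007]
wrist_force: [-0.6, -1.8, 3.4]
width: 0.127
```

Call:
drive_tool(moves=[0.8,0.05,0,0,1.6,0.1,0,0,2.4,0.14,0,0,3,0.17,0,0,3.6,0.21,0,0])

```text
clock: 37.6
tcp_pos: [0.4711, 0.1758, 0.09]
eef_rot: [-0.031, 0.999, -0.012, 0.007]
wrist_force: [-1.5, -2.9, 4.5]
width: 0.129
```

Call:
drive_tool(moves=[0.1,0,0,0,0.2,0.01,0,0,0.3,0.02,0,0,0.4,0.02,0,0,0.5,0.03,0,0])

```text
clock: 38.1
tcp_pos: [0.4745, 0.176, 0.0899]
eef_rot: [-0.031, 0.999, -0.012, 0.006]
wrist_force: [-9.9, -2.5, 13.2]
width: 0.127
```

The catch is on its stop (40 mm travelled). I'll release it and go above the switch box with the fingers shut.

Call:
drive_tool(moves=[0,0,0,0,0,0,0,0,0,0,0,0,0,0,0,0,0,0,0,0], claw=-1)

```text
clock: 38.6
tcp_pos: [0.4746, 0.176, 0.0899]
eef_rot: [-0.031, 0.999, -0.012, 0.006]
wrist_force: [0.2, -0.5, 0.2]
width: 0.96
```

Call:
drive_tool(moves=[0,0,4,0,0,0,8,0,-1,-4,9,-1,-2,-8,9,-2,-3,-13,9,-4])

```text
clock: 39.1
tcp_pos: [0.4447, 0.0463, 0.1805]
eef_rot: [0.003, 1.0, -0.012, 0.006]
wrist_force: [0.7, -0.4, 0.7]
width: 1.001
```

```bash
python3 - <<'E'
from h import *
for n in("top","scene"):
    im=optics.capture(n); cv2.imwrite(f"pics/{n}4.png",im[:,:,::-1])
    for c in blobs(n,im,ORL,ORH,100):
        r=cv2.minAreaRect(plane(n,c,.055).astype(np.float32))
        if .2<max(r[1])<.3: print(n,"rim",np.round(r[0],4),np.round(r[1],4),r[2])
t=cv2.imread('pics/top4.png')[130:280,180:460]; s=cv2.imread('pics/scene4.png')[150:280,260:503]
cv2.imwrite('pics/c4.png',np.vstack([cv2.convertScaleAbs(cv2.resize(k,(560,300),interpolation=cv2.INTER_CUBIC),alpha=1.5) for k in(t,s)]))
E
python3 st.py .4213 -.0587 .115 87.8
```

```text
scene rim [0.586  0.0418] [0.1325 0.2545] 3.23006534576416
39.2 tcp [0.4437 0.0426 0.18  ] J 89.2 F [0.1 1.6 0.3] w 1.005 tilt [ 0.011 -0.026 -1.   ] q6 -0.04
go cm [ -2.24 -10.13  -6.5 ] turn -1.4
```

View pics/c4.png

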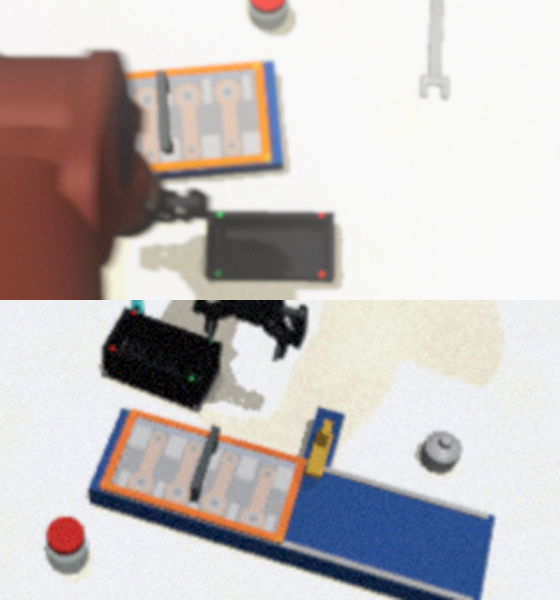

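The picture shows the guard shut over the links and the catch home. Now the toggle.

Call:
drive_tool(moves=[-1,-4,0,-1.4,-2,-8,0,-1.4,-2.2,-10.1,0,-1.4,-2.2,-10.1,-2,-1.4,-2.2,-10.1,-4,-1.4], claw=1)

```text
clock: 39.7
tcp_pos: [0.4224, -0.0592, 0.14]
eef_rot: [0.02, 1.0, -0.013, 0.006]
wrist_force: [0.4, 1.0, -0.7]
width: 0.138
```

Call:
drive_tool(moves=[0,0,0,0,0,0,0,0,0,0,0,0,0,0,0,0,0,0,0,0])

```text
clock: 40.2
tcp_pos: [0.4229, -0.0592, 0.1406]
eef_rot: [0.02, 1.0, -0.013, 0.007]
wrist_force: [-0.0, 0.8, -0.6]
width: -0.002
```

```bash
python3 st.py .4213 -.0587 .112 87.8
```

```text
40.2 tcp [ 0.4229 -0.0592  0.1406] J 87.7 F [-0.   0.8 -0.6] w -0.002 tilt [ 0.013 -0.027 -1.   ] q6 -0.26
go cm [-0.16  0.05 -2.86] turn 0.1
```

Call:
drive_tool(moves=[-0.15,0,-0.8,0,-0.15,0,-1.6,0,-0.15,0,-2.4,0,-0.15,0,-2.8,0,-0.15,0,-3.2,0])

```text
clock: 40.7
tcp_pos: [0.4211, -0.0591, 0.1079]
eef_rot: [0.02, 1.0, -0.013, 0.006]
wrist_force: [-0.2, -0.3, 0.0]
width: -0.0
```

Call:
drive_tool(moves=[0,0,-0.1,0,0,0,-0.2,0,0,0,-0.3,0,0,0,-0.4,0,0,0,-0.4,0])

```text
clock: 41.2
tcp_pos: [0.4211, -0.0591, 0.104]
eef_rot: [0.02, 1.0, -0.013, 0.006]
wrist_force: [-0.5, -0.2, 0.2]
width: 0.002
```

Call:
drive_tool(moves=[0,0,-0.1,0,0,0,-0.15,0,0,0,-0.2,0,0,0,-0.25,0,0,0,-0.3,0])

```text
clock: 41.7
tcp_pos: [0.4211, -0.0591, 0.1009]
eef_rot: [0.02, 1.0, -0.013, 0.006]
wrist_force: [0.5, 0.4, 0.5]
width: 0.0
```

No contact yet at tip height 76 mm. Next steps are 3 mm each.

Call:
drive_tool(moves=[0,0,-0.1,0,0,0,-0.15,0,0,0,-0.2,0,0,0,-0.25,0,0,0,-0.3,0])

```text
clock: 42.2
tcp_pos: [0.4212, -0.0591, 0.0979]
eef_rot: [0.02, 1.0, -0.013, 0.006]
wrist_force: [0.4, -0.1, 0.7]
width: -0.002
```

Call:
drive_tool(moves=[0,0,-0.1,0,0,0,-0.15,0,0,0,-0.2,0,0,0,-0.25,0,0,0,-0.3,0])

```text
clock: 42.7
tcp_pos: [0.4212, -0.0591, 0.0949]
eef_rot: [0.02, 1.0, -0.013, 0.006]
wrist_force: [0.3, 0.1, 0.3]
width: 0.002
```

Call:
drive_tool(moves=[0,0,-0.1,0,0,0,-0.15,0,0,0,-0.2,0,0,0,-0.25,0,0,0,-0.3,0])

```text
clock: 43.2
tcp_pos: [0.4213, -0.0592, 0.0924]
eef_rot: [0.02, 1.0, -0.014, 0.007]
wrist_force: [-6.0, 0.8, 18.7]
width: -0.0
```

Firm contact (18.7 N up) at tip height about 67 mm on the green side matches the leaning ball's top at 68 mm. The box rim would have been met at 75 mm, so the toggle is already ON and I leave it. I'll lift straight off and take a last look.

Call:
drive_tool(moves=[0,0,1,0,0,0,3,0,0,0,6,0,0,0,9,0,-4,-4,11,0])

```text
clock: 43.7
tcp_pos: [0.3913, -0.0916, 0.2019]
eef_rot: [0.017, 1.0, -0.014, 0.009]
wrist_force: [0.3, -2.7, 0.1]
width: 0.004
```

Call:
drive_tool(moves=[-3,-4,2,0,-6,-8,3,0,-8,-12,3,0,-8,-16,3,0,-8,-16,3,0])

```text
clock: 44.2
tcp_pos: [0.3112, -0.2561, 0.2327]
eef_rot: [0.019, 1.0, -0.016, 0.01]
wrist_force: [0.3, 0.4, 0.2]
width: 0.0
```

```bash
python3 - <<'E'
from h import *
for n in("top","scene"):
    im=optics.capture(n); cv2.imwrite(f"pics/{n}5.png",im[:,:,::-1])
    for c in blobs(n,im,ORL,ORH,100):
        r=cv2.minAreaRect(plane(n,c,.055).astype(np.float32))
        if .2<max(r[1])<.3: print(n,"rim",np.round(r[0],4),np.round(r[1],4),r[2])
t=cv2.imread('pics/top5.png')[130:290,100:400]; s=cv2.imread('pics/scene5.png')[140:300,200:500]
cv2.imwrite('pics/c5.png',np.vstack([cv2.convertScaleAbs(cv2.resize(k,(560,299),interpolation=cv2.INTER_CUBIC),alpha=1.5) for k in(t,s)]))
E
python3 st.py
```

```text
top rim [0.5849 0.0422] [0.1304 0.2536] 3.207315683364868
scene rim [0.5863 0.0415] [0.1323 0.2538] 3.3821656703948975
44.3 tcp [ 0.3109 -0.2522  0.232 ] J 87.9 F [-0.2  0.6  0.3] w 0.001 tilt [ 0.018 -0.028 -0.999] q6 -0.82
```

View pics/c5.png

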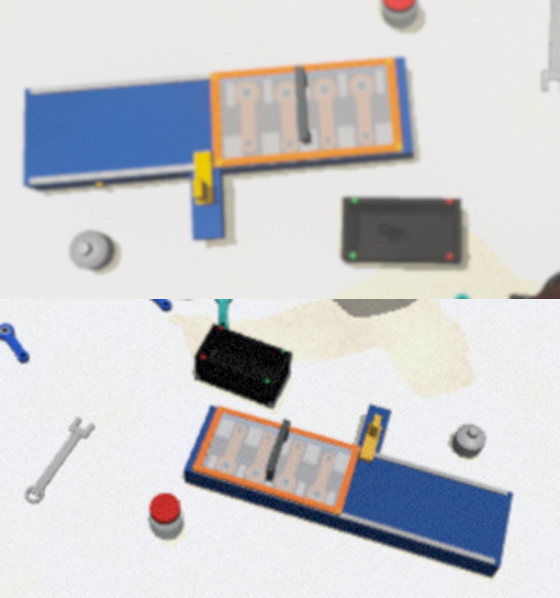

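The last picture shows four links under the shut guard, the catch home, and the bystanders in place. The faint toggle shape, at (393,231) against the box centre near (401,229), also leans to the green side. Handing in.

```bash
python3 -c "
from bench import manip; print(manip.finish_job())"
```

```text
the job is handed in; nothing more can be done
None
```

The job is done and handed in, but the run may count as failed. When the guard hit its open stop, one wrist-force reading was 146.6 N, and the limit is 120 N. I was moving it too fast, about 0.25 m/s. I took the later stops slowly, and the highest reading after that was under 20 N.

- **Bay:** I pulled the catch back, slid the guard open and laid all four orange links in pockets 1 to 4. Before closing, both cameras put each link within about 1–2 mm and 1° of its pocket, with the big eye at the far end. I then slid the guard shut (14 N at its stop) and pushed the catch home (40 mm of travel, 10 N at its stop).
- **Toggle:** I pressed down gently on the green side and met the ball with 18.7 N, fingertips at about 67 mm. The ball's top should be at 68 mm, so it was already on and I left it. I didn't probe the red side, but the faint toggle shape in the last picture also leans to green.
- **Last checks:** The guard rim reads 1.3–1.6 mm from its starting place, inside the 6 mm allowed. The links are visible under the guard, and the arm is clear of everything. The flyweight, jar and spanner look unmoved; I judged that from the picture and did not measure it.

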